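Hang the bench mallet back in its ring

ROBOT

A 7-joint arm with a two-finger parallel gripper is mounted at the origin on the work surface. World frame = base frame: x ahead of the robot, y to its left, z up, the work surface at z = 0. Lengths are in m, angles in rad, forces in N, time in s.
With the tool pointing down it reaches from about 0.4 to 0.85 m from the base axis. Payload 10.4 kg.
Tool frame: the origin (TCP) lies on the front face of the gripper's body, between the roots of the fingers; the fingertips stand 73 mm ahead of it and the grasp point (between the pads) lies 54 mm ahead of it; x points along the fingers, y is the direction in which the jaws open and shut, and the axes are right-handed (so a half turn about x gives the same grasp; the last joint's range is limited). The gripper opens to 85 mm and grips with 20 to 120 N. Pads are 22 mm wide; open, the fingers measure 114 mm over their backs; the gripper's body (76 mm by 85 mm) begins 54 mm behind the grasp point. The pads swing forward as they close: fully open they stand 13 mm farther back than shut.
Start: joints at [1.125, 0.332, -0.065, 1.46, 0.022, 1.35, -0.088], TCP at [0.256, -0.57, 0.304] pointing down, gripper open.
Joint ranges: [-2.6, 2.6], [-0.5, 2.12], [-1.47, 1.34], [0.16, 2.42], [-1.27, 4.41], [0.06, 2.06], [-2.6, 2.6]. Speed limits (rad/s): [2.22, 2.22, 2.79, 2.79, 3.14, 3.14, 3.14].

INTERFACE

Orientations are given as a unit quaternion [x, y, z, w].
In Python, from workcell import manip gives the robot as it stands. The module is installed in compiled form; this text tells all that it offers.
- The arm moves only by the tool arm_command, never from a script. Its argument "moves" is a list that holds one entry, the list of rows, each a list of 5 numbers: the closure, from 0 (fully open) to 1 (shut), then the shift along the tool's x, y, z in units of 25 mm (1.0 is 25 mm), then the turn about the tool's x in degrees. A call has 1 to 12 rows; each row shifts and turns the commanded pose from where the row before left it, along the tool's axes as they then stand; what a row does not reach is not made up. A row lasts 1/12 s, in which the tool goes at most 41.7 mm and 7.16 degrees, less where a joint would pass 70% of its speed; a pose out of reach is approached as far as the arm can. A call is refused whole if a number of a shift passes 1 or a number of a turn 7.16, either way. A call with a gripper value outside its range is refused whole. The fingers move at their own pace and stop on an object; "force" is the grip in N (left out, the last holds). Time passes only in rows, so rows that do not move let the fingers close. It gives the time, the measured TCP pose, the force and the opening at its end, in the units of the state.
- manip.get_obs(): the state, without advancing time (a new reading comes with each control period).
- manip.camera(name): name is "side" or "top" or "wrist"; returns the picture (400x640x3 uint8, red, green, blue); there is no depth.
- manip.camera_info(name): a dict with "vfov" (degrees; the focal length in pixels is half the picture's height over the tangent of half this angle, whatever the lens; pixels are square), "cx", "cy" (the principal point, pixels), "pose" (4x4, takes a point from camera to world coordinates). Camera axes: x right, y down, z forward; pixel columns grow to the right and rows downward; lengths in m; the calibration is good to about 2 mm. A picture is of the moment at which its call begins: read the wrist's pose just before it. camera_info takes no time and is no camera call; for the wrist camera it gives the pose at the moment of the call.
- manip.hand_in(): hands the job in, once; it reports no verdict.
Trained networks look in the newest picture that a camera, given by its name, has taken for a name from the list of things; names that differ only in an ending like _2 or _b are one class to them, and where a whole thing is asked for, a point or a joint stands for the part that bears it (a point fixed in the world has none). Each returns a list of dicts, best first, with "confidence" (0 to 1); they miss things now and then, are a little off and sometimes report something else, mostly with a low value. They report only what shows in the picture. A call takes as long as a camera call. They do not tell look-alikes from the thing itself.
- manip.regions_of(query, camera): "mask" (400x640 bool, what is visible of it) and "rect" ([left, top, right, bottom] in pixels, round what is visible of it).
- manip.pinpoint(query, camera): "pixel" ([row, column] in pixels: a listed point, or the origin of a listed thing).
The state is a dict: "clock": time; "joint_pos": joint angles; "joint_velocities": joint speeds; "tau": joint torques, N m; "position": TCP position; "ee_rot": TCP orientation; "ft_force": force on the tool from outside, world axes, zero at the start; "torque": the same for the moment, N m; "grip_width": opening from 0.0 (shut) to 1.0 (fully open).
Only numpy, scipy, OpenCV 4.12 (cv2) and the standard library are available. Lean on these libraries where they do the work, as an engineer would, in place of code of your own. Each camera call takes 0.05 s, during which the arm holds its last target.

TASK

The mallet was left standing on its head on the jeweller's bench. Turn it over and put it away: lay it across both notches of the wooden rest and let go, then take a fresh grip and put it handle-first down through the wider of the two steel rings, so that it hangs upright with its head seated on the ring. Leave the tin, the steel block and the hammer where they are.

Things in the scene. Friction and masses are not known exactly. Their poses are not given: they have to be found in the camera images.
- mallet_center (a point): Centre of a loose turned mallet, 165 mm long, about 0.19 kg: white nylon round head 40 mm diameter x 45 mm, plain steel handle 18 mm diameter x 120 mm. Starts standing on its head, handle up. z runs along it from head to handle: handle's end at z = +82.5 mm, shoulder (head meets handle) -37.5, head's centre -60, head's flat outer face -82.5, balance point about -7 mm
- mallet_shoulder (a point): The mallet's shoulder: the point on its axis where handle meets head, in the flat underside of the head that catches on a ring. Axes as at the mallet's centre (z towards the handle's end)
- rest_mid (a point): Middle of a fixed wooden rest, 65 mm above the bench: two V-notched uprights 12 mm thick, 42 mm either side along y; base 70 x 120 x 15 mm. A handle bedded in both notches has its axis through here, along y. Uprights end 5 mm above here; 50 mm free below, between them. Head may overhang either end, shoulder 56 mm from here along y (48 to 62 is stable)
- wide_ring (a point): Centre of the top face of the wider steel ring, 150 mm above the bench: bore 27, outer diameter 48, 10 mm thick, axis z up. Fixed stand: an arm along +x to a 14 mm post 55 mm from the axis, ending 2 mm below the ring's top; base plate 12 mm thick, 40 mm towards -x, 70 mm towards +x, 35 mm to each side. Free space under the ring
- narrow_ring (a point): Centre of the top face of the narrower ring on a second stand of the same form and height: bore 13 mm, outer diameter 30 mm. The mallet's handle does not fit it. The two stands may be either way round
- tin_center (a point): Centre of a loose closed tin, 60 mm diameter, 60 mm high, standing on the bench; leave alone
- bench_block: Loose flat steel bench block 75 x 75 x 25 mm lying on the bench, origin at the centre of its underside; leave alone
- hammer: Loose small hammer about 200 mm long lying on the bench, handle towards its own -x; leave alone
There are look-alikes about, which are no part of the job. Of the things like the part that bears mallet_center, leave any that is red; of the rest the smaller one is meant. Of the things that look like the part that bears rest_mid, the larger one is meant.

How it is judged:
On the way:
1. the mallet lies in both notches of the rest, let go (z of mallet_center in the frame of rest_mid between -0.008 and 0.008 m and x of mallet_center in the frame of rest_mid between -0.01 and 0.01 m and z of mallet_shoulder in the frame of rest_mid between -0.008 and 0.008 m and angle between the z axis of mallet_center and the y axis of rest_mid, either way round below 0.15 rad and contact force between the fingers and mallet below 0.1 N and linear speed of mallet below 0.05 m/s), for 0.3 s.
At the end, for the whole second after the job is handed in: The mallet hangs head up in the wider ring: its shoulder within 8 mm sideways of the ring's centre and within 4 mm of the ring's top face, the handle pointing down within 8 degrees of vertical, at rest and let go (horizontal distance between mallet_shoulder and wide_ring below 0.008 m and z of mallet_shoulder in the frame of wide_ring between -0.004 and 0.004 m and angle between mallet_center's own z axis and vertical above 3 rad and linear speed of mallet below 0.03 m/s and angular speed of mallet below 0.3 rad/s and contact force between the fingers and mallet below 0.1 N); the robot touches nothing.
It fails at once if the tin, the bench block or the hammer is shifted by more than 20 mm (distance of any of tin_center, bench_block, hammer from where it was at the start of the episode above 0.02 m).
It also fails if it takes over 69 s, if anything falls off the work surface, if the arm or the gripper's body presses on something with over 40 N, if the wrist force passes 120 N, or if a joint passes its speed limit or range.

## Working session

There is one attempt and no reset: what is moved stays moved. The work goes in short steps, Python scripts to look and compute and a tool call to move; the robot and the scene stay as the last step left them, time stands still between calls to the robot, and variables do not carry over. Pictures are saved under pics/ and viewed, and the job is handed in when it is done.

Besides the shell and the picture viewer there is one more tool, called as name(argument=value, ...), one argument or row to a line, values as JSON. arm_command: Moves the arm, as the interface text tells. Its arguments: {"type":"object","properties":{"moves":{"type":"array","items":{"type":"array","items":{"type":"array","items":{"type":"number"}}}},"force":{"type":"number"}},"required":["moves"]}

```bash
mkdir -p pics; ls
python3 - <<'E'
from workcell import manip
import cv2,numpy as np
print(manip.get_obs())
for c in ["side","top","wrist"]:
    i=manip.camera_info(c); print(c,i)
    im=manip.camera(c); cv2.imwrite(f"pics/{c}0.png",im[:,:,::-1])
E
```

```text
pics
{'clock': 0.0, 'joint_pos': array([ 1.12542685,  0.33288175, -0.06472756,  1.46098078,  0.02161036,
        1.34989672, -0.08854793]), 'joint_velocities': array([-4.90623998e-04, -6.45524503e-04,  8.09357120e-04,  1.62145510e-03,
        8.34036140e-06, -1.94864324e-05, -4.21236669e-04]), 'tau': array([-5.06310171e-04, -6.25442505e+01,  4.84480674e-02, -3.91605806e+01,
        1.59984932e-02,  9.83984792e-03, -1.11489530e-04]), 'position': array([ 0.25632288, -0.56970649,  0.30309092]), 'ee_rot': array([-0.69123379, -0.14886411,  0.69150054, -0.14785917]), 'ft_force': array([-0.80467192, -0.37128789,  0.03114105]), 'torque': array([-0.03435028,  0.02601066, -0.01411195]), 'grip_width': 1.0017822682446273}
side {'vfov': 44.88298848947943, 'cx': 321.3433617543553, 'cy': 193.92574752994528, 'pose': array([[-0.7815711 , -0.43233774,  0.44970067,  0.09559232],
       [-0.62381523,  0.54041579, -0.5646285 ,  0.62814317],
       [ 0.00108486, -0.72182744, -0.69207223,  0.82436867],
       [ 0.        ,  0.        ,  0.        ,  1.        ]])}
top {'vfov': 51.52954373586232, 'cx': 320.60875159793864, 'cy': 205.30843533196162, 'pose': array([[-0.03165767, -0.97456076,  0.22187634,  0.32370193],
       [-0.99949362,  0.03158011, -0.00389813,  0.00986848],
       [-0.00320792, -0.2218874 , -0.97506702,  1.20543035],
       [ 0.        ,  0.        ,  0.        ,  1.        ]])}
wrist {'vfov': 59.3344719817, 'cx': 318.5560046943754, 'cy': 202.4307707228078, 'pose': array([[ 4.10823219e-01, -8.66454393e-01, -2.83691853e-01,
         3.28731528e-01],
       [-9.11714975e-01, -3.90529527e-01, -1.27524482e-01,
        -5.35385469e-01],
       [-2.95897826e-04,  3.11036129e-01, -9.50398042e-01,
         3.73269753e-01],
       [ 0.00000000e+00,  0.00000000e+00,  0.00000000e+00,
         1.00000000e+00]])}
```

View pics/top0.png

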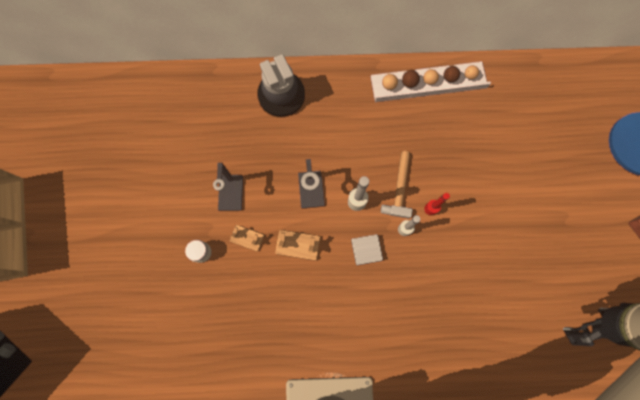

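View pics/side0.png

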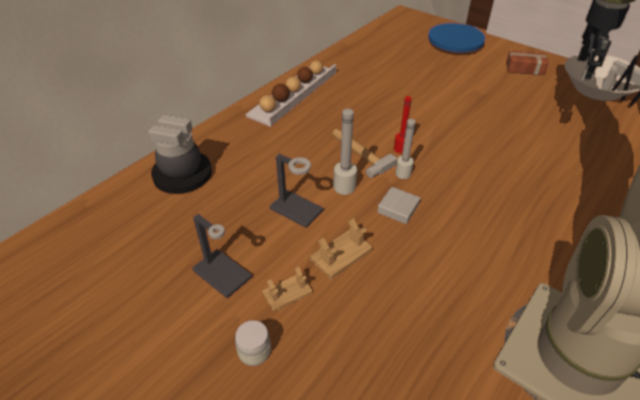

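View pics/wrist0.png

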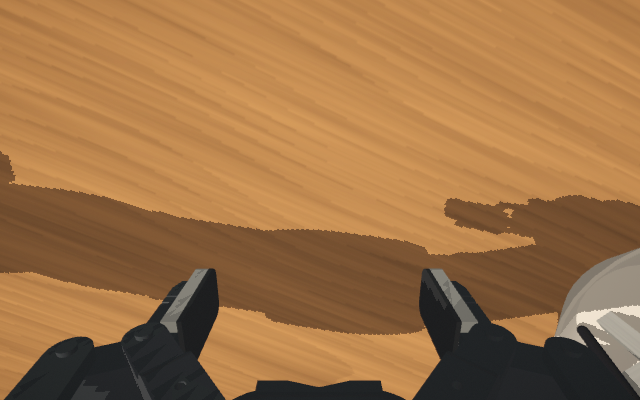

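```bash
cat > h.py <<'E'
from workcell import manip
import cv2,numpy as np
def cam(n):
    i=manip.camera_info(n); f=200/np.tan(np.radians(i['vfov'])/2)
    return f,i['cx'],i['cy'],np.array(i['pose'])
def ray(n,px):  # px [row,col]
    f,cx,cy,P=cam(n); d=np.array([(px[1]-cx)/f,(px[0]-cy)/f,1]); return P[:3,3],P[:3,:3]@d
def atz(n,px,z):
    o,d=ray(n,px); return o+d*(z-o[2])/d[2]
def proj(n,p):
    f,cx,cy,P=cam(n); q=P[:3,:3].T@(np.asarray(p)-P[:3,3]); return np.array([cy+f*q[1]/q[2],cx+f*q[0]/q[2]])
def tri(obs):
    A=np.zeros((3,3));b=np.zeros(3)
    for n,px in obs:
        o,d=ray(n,px); d=d/np.linalg.norm(d); M=np.eye(3)-np.outer(d,d); A+=M;b+=M@o
    p=np.linalg.solve(A,b); return p,[np.round(proj(n,p)-px,1) for n,px in obs]
E
python3 - <<'E'
from h import *
for q in ["mallet_center","mallet_shoulder","rest_mid","wide_ring","narrow_ring","tin_center","bench_block","hammer"]:
    for c in ["top","side"]:
        print(q,c,[(np.round(d['pixel'],1).tolist(),round(float(d['confidence']),2)) for d in manip.pinpoint(q,c)])
E
```

```text
mallet_center top [([201.0, 438.5], 0.83), ([191.3, 354.6], 0.73)]
mallet_center side [([150.5, 345.1], 0.9), ([123.0, 404.4], 0.88), ([146.7, 405.6], 0.58), ([158.6, 404.2], 0.44)]
mallet_shoulder top [([197.9, 357.1], 0.79), ([208.5, 435.0], 0.74), ([228.9, 409.2], 0.56), ([241.1, 299.1], 0.56)]
mallet_shoulder side [([167.4, 346.5], 0.92), ([343.6, 253.3], 0.72), ([133.3, 400.7], 0.7), ([158.6, 399.1], 0.69)]
rest_mid top [([245.7, 294.9], 0.79), ([237.1, 241.8], 0.57)]
rest_mid side [([235.3, 343.6], 0.78), ([280.7, 286.0], 0.65), ([158.9, 404.8], 0.54)]
wide_ring top [([180.7, 311.1], 0.88)]
wide_ring side []
narrow_ring top [([183.0, 220.9], 0.75)]
narrow_ring side [([231.4, 217.0], 0.96)]
tin_center top []
tin_center side [([343.9, 252.3], 0.94)]
bench_block top [([251.5, 362.5], 0.9)]
bench_block side [([204.1, 399.0], 0.57), ([148.9, 405.2], 0.5)]
hammer top [([183.1, 396.8], 0.91), ([225.9, 406.6], 0.72)]
hammer side [([207.4, 396.4], 0.68), ([156.6, 360.8], 0.6)]
```

Run:
```python
from h import *
t=cv2.imread("pics/top0.png")[140:270,180:460]; s=cv2.imread("pics/side0.png")[80:310,180:440]
cv2.imwrite("pics/t1.png",cv2.resize(t,None,fx=2.85,fy=2.85,interpolation=cv2.INTER_CUBIC))
cv2.imwrite("pics/s1.png",cv2.resize(s,None,fx=2.6,fy=2.6,interpolation=cv2.INTER_CUBIC))
```

```text
(no output)
```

View pics/t1.png

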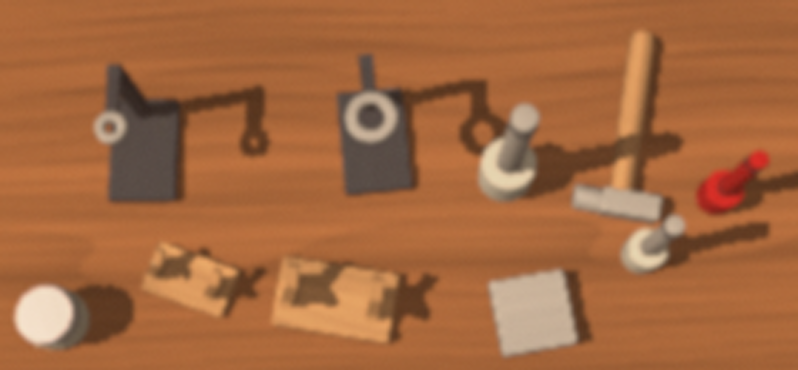

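View pics/s1.png

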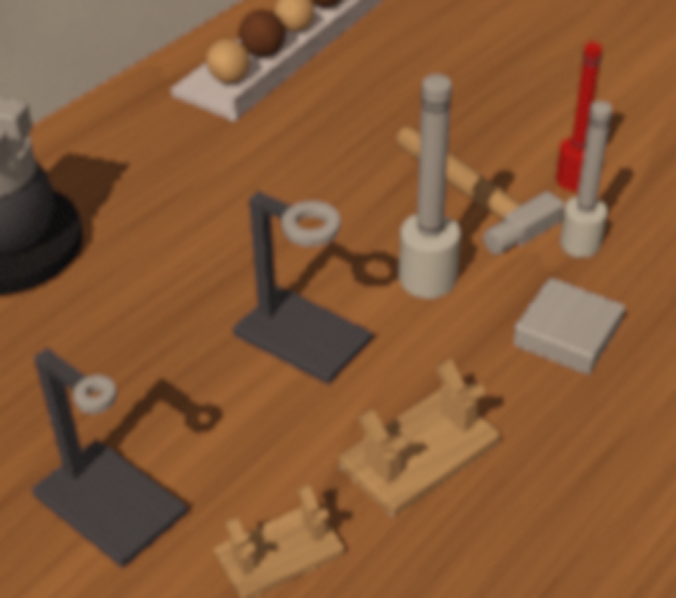

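Run:
```python
from h import *
R=lambda n,v:print(n,np.round(v,4))
R("sh top z45",atz("top",[228.9,409.2],.045)); R("sh side",atz("side",[158.6,399.1],.045))
# handle end, visible pixel in crops
R("end top",atz("top",[140+225/2.85,180+675/2.85],.165)); R("end side",atz("side",[80+110/2.6,180+600/2.6],.165))
print("wide",[np.round(x,4) for x in [atz("top",[180.7,311.1],.15)]],atz("side",[80+223/2.6,180+310/2.6],.15).round(4), atz("side",[231.4,217],.15).round(3))
print(tri([("top",[245.7,294.9]),("side",[235.3,343.6])]), tri([("top",[237.1,241.8]),("side",[280.7,286])]))
for n,px in dict(bl=(270,235+20),).items(): pass
# rest base corners at z=.015 (crop coords t1 x,y)
for c in [(285,255),(400,270),(388,342),(272,322)]: R("restc",atz("top",[140+c[1]/2.85,180+c[0]/2.85],.015))
for c in [(338,95),(408,88),(414,187),(347,194)]: R("ringbase",atz("top",[140+c[1]/2.85,180+c[0]/2.85],.012))
R("post",atz("top",[140+60/2.85,180+367/2.85],.148))
R("red end",atz("top",[140+160/2.85,180+760/2.85],.16)); R("red base",atz("top",[140+190/2.85,180+720/2.85],.045))
R("big",atz("top",[140+172/2.85,180+508/2.85],.05));R("tin",atz("top",[140+315/2.85,180+45/2.85],.06))
for c in [(489,282),(563,270),(578,342),(503,355)]: R("block",atz("top",[140+c[1]/2.85,180+c[0]/2.85],.025))
for c in [(575,197),(660,210),(640,35)]: R("hammer",atz("top",[140+c[1]/2.85,180+c[0]/2.85],.02))
o=manip.get_obs(); from scipy.spatial.transform import Rotation as Ro
print(Ro.from_quat(o['ee_rot']).as_matrix().round(3),o['clock'])
```

```text
sh top z45 [ 0.5111 -0.2435  0.045 ]
sh side [ 0.5293 -0.2305  0.045 ]
end top [ 0.5168 -0.2388  0.165 ]
end side [ 0.5118 -0.228   0.165 ]
wide [array([0.6315, 0.0287, 0.15  ])] [0.6251 0.0394 0.15  ] [0.623 0.278 0.15 ]
(array([0.47161862, 0.08011447, 0.06996011]), [array([-0.4, -0.2]), array([0.2, 0.6])]) (array([0.50172304, 0.22959786, 0.04851928]), [array([0.2, 0.1]), array([-0.1, -0.4])])
restc [0.5264 0.1254 0.015 ]
restc [0.5071 0.0086 0.015 ]
restc [0.4346 0.023  0.015 ]
restc [0.4584 0.1392 0.015 ]
ringbase [0.696  0.0681 0.012 ]
ringbase [ 0.7013 -0.0059  0.012 ]
ringbase [ 0.5939 -0.0086  0.012 ]
ringbase [0.5887 0.0609 0.012 ]
post [0.687  0.0335 0.148 ]
red end [ 0.5754 -0.3224  0.16  ]
red base [ 0.5734 -0.3157  0.045 ]
big [ 0.5977 -0.103   0.05  ]
tin [0.4672 0.3548 0.06  ]
block [ 0.4905 -0.0805  0.025 ]
block [ 0.5003 -0.1556  0.025 ]
block [ 0.4277 -0.1661  0.025 ]
block [ 0.4172 -0.0909  0.025 ]
hammer [ 0.5762 -0.1734  0.02  ]
hammer [ 0.5598 -0.2594  0.02  ]
hammer [ 0.7494 -0.2535  0.02  ]
[[ 0.     0.41  -0.912]
 [-0.    -0.912 -0.41 ]
 [-1.     0.    -0.   ]] 0.95
```

arm_command(
  moves=[
    [[0,-0.3,0,0,-6.9],[0,-0.3,0,0,-6.9],[0,-0.3,0,0,-6.9],[0,-0.3,0,0,-6.9],[0,-0.3,0,0,-6.9],[0,-0.3,0,0,-6.9],[0,-0.3,0,0,-6.9],[0,-0.3,0,0,-6.9]],
  ],
  force=20,
)

```text
clock: 1.62
position: [0.2564, -0.5699, 0.3643]
ee_rot: [-0.543, -0.453, 0.543, -0.453]
ft_force: [0.3, -0.6, 0.3]
grip_width: 0.999
```

```bash
cat >> h.py <<'E'
from scipy.spatial.transform import Rotation as Ro
def go(target, z=None):
    o=manip.get_obs(); M=Ro.from_quat(o['ee_rot']).as_matrix()
    print("t",round(o['clock'],2),"pos",o['position'].round(4),"zdir deg",np.degrees(np.arctan2(M[1,2],M[0,2])).round(2),"tilt",M[:,0].round(3),"F",o['ft_force'].round(1),"w",round(o['grip_width'],3))
    d=M.T@(np.asarray(target)-o['position'])/0.025
    print("units",d.round(2),"max rows1.0",np.abs(d).max())
E
python3 -c "
from h import *
go([.514,-.235,.35])"
```

```text
t 1.62 pos [ 0.2564 -0.5699  0.3643] zdir deg -100.24 tilt [ 0. -0. -1.] F [ 0.3 -0.6  0.3] w 0.999
units [  0.57   7.76 -15.02] max rows1.0 15.015759746961042
```

arm_command(
  moves=[
    [[0,0,0.5,-1,0],[0,0,0.5,-1,0],[0,0,0.5,-1,0],[0,0,0.5,-1,0],[0,0,0.5,-1,0],[0,0,0.5,-1,0],[0,0,0.5,-1,0],[0,0,0.5,-1,0],[0,0,0.5,-1,0],[0,0,0.5,-1,0],[0,0,0.5,-1,0],[0,0,0.5,-1,0]],
  ],
)

```text
clock: 2.62
position: [0.4596, -0.3014, 0.3641]
ee_rot: [-0.544, -0.452, 0.544, -0.452]
ft_force: [0.7, -0.5, 0.4]
grip_width: 0.998
```

arm_command(
  moves=[
    [[0,0.1,0.5,-1,0],[0,0.2,0.5,-1,0],[0,0.2,0.5,-1,0],[0,0.1,0.3,0,0],[0,0,0,0,0]],
  ],
)

```text
clock: 3.03
position: [0.5182, -0.2354, 0.3482]
ee_rot: [0.543, 0.453, -0.543, 0.452]
ft_force: [-0.4, -1.8, 0.1]
grip_width: 1.002
```

```bash
python3 -c "
from h import *
go([.514,-.235,.35])
im=manip.camera('wrist'); cv2.imwrite('pics/w1.png',im[:,:,::-1])
for q in ['mallet_center','mallet_shoulder']: print(q,[(np.round(d['pixel'],1).tolist(),round(float(d['confidence']),2)) for d in manip.pinpoint(q,'wrist')])
f,cx,cy,P=cam('wrist');print(f,cx,cy,P.round(4).tolist())
"
```

```text
t 3.03 pos [ 0.5182 -0.2354  0.3482] zdir deg -100.36 tilt [-0.     0.001 -1.   ] F [-0.4 -1.8  0.1] w 1.002
units [-0.07 -0.17  0.01] max rows1.0 0.1697546378139398
mallet_center [([176.2, 317.3], 0.73), ([239.3, 387.7], 0.66)]
mallet_shoulder [([10.6, 386.8], 0.83), ([227.8, 383.7], 0.7), ([169.3, 319.2], 0.66)]
351.1036906932988 318.5560046943754 202.4307707228078 [[0.9829, -0.1754, -0.057, 0.5307], [-0.1844, -0.9337, -0.307, -0.158], [0.0006, 0.3123, -0.95, 0.419], [0.0, 0.0, 0.0, 1.0]]
```

View pics/w1.png

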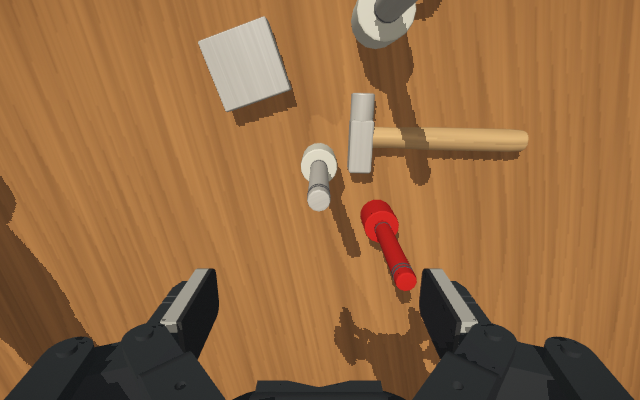

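```bash
python3 -c "
from h import *
print(atz('wrist',[200.5,318.3],.165),atz('wrist',[167.5,319],.045),atz('wrist',[281,405],.165),atz('wrist',[222,380],.045))
for a in ['mallet_center']:
  for d in manip.regions_of(a,'wrist'): print(d['rect'],d['confidence'])
p=atz('wrist',[200.5,318.3],.165)
for n in ['top','side']: print(n,proj(n,p),proj(n,[p[0],p[1],.045]))
im=cv2.imread('pics/w1.png')[120:300,260:440]; cv2.imwrite('pics/w1c.png',cv2.resize(im,None,fx=3,fy=3))
"
```

```text
[ 0.51554057 -0.23852114  0.165     ] [ 0.51608351 -0.23970544  0.045     ] [ 0.57276428 -0.32003534  0.165     ] [ 0.57289889 -0.31494875  0.045     ]
[299.4, 143.2, 335.7, 212.7] 0.95
[353.0, 2.2, 419.2, 50.9] 0.93
[360.4, 198.8, 414.9, 294.1] 0.57
top [219.4493755  416.84488613] [227.43104918 407.39746502]
side [119.64448066 411.76647184] [159.15776746 405.54750197]
```

View pics/w1c.png

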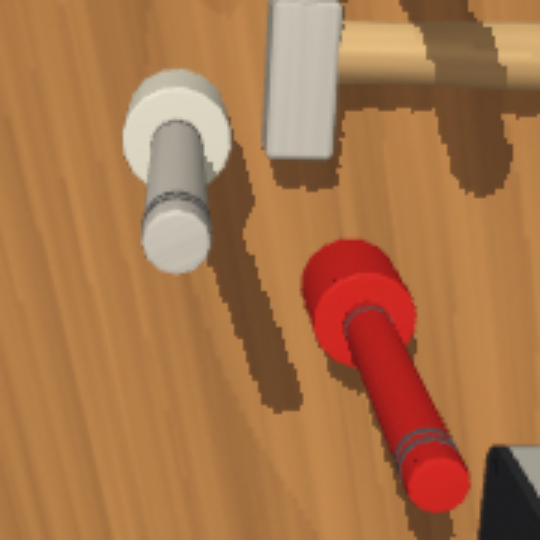

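```bash
python3 -c "
from h import *
go([.5158,-.239,.1725])"
```

```text
t 3.23 pos [ 0.5163 -0.2383  0.3491] zdir deg -100.68 tilt [-0.    -0.001 -1.   ] F [ 1.1 -0.4 -0. ] w 1.001
units [ 7.07 -0.02  0.03] max rows1.0 7.065265735939607
```

arm_command(
  moves=[
    [[0,0.9,0,0,0],[0,0.9,0,0,0],[0,0.9,0,0,0],[0,0.9,0,0,0],[0,0.9,0,0,0],[0,0.9,0,0,0],[0,0.9,0,0,0],[0,0.4,0,0,0],[0,0.35,0,0,0],[0,0,0,0,0]],
  ],
)

```text
clock: 4.07
position: [0.5163, -0.2376, 0.1717]
ee_rot: [-0.544, -0.452, 0.544, -0.451]
ft_force: [-0.3, 0.7, -0.0]
grip_width: 1.0
```

arm_command(
  moves=[
    [[1,0,0,0,0],[1,0,0,0,0],[1,0,0,0,0],[1,0,0,0,0],[1,0,0,0,0],[1,0,0,0,0],[1,0,0,0,0]],
  ],
  force=40,
)

```text
clock: 4.65
position: [0.5173, -0.2372, 0.1732]
ee_rot: [0.544, 0.451, -0.544, 0.452]
ft_force: [-0.5, -0.8, 2.5]
grip_width: 0.199
```

```bash
python3 -c "
from h import *
go([.41,-.36,.40])
cv2.imwrite('pics/w2.png',manip.camera('wrist')[:,:,::-1])"
```

```text
t 4.65 pos [ 0.5173 -0.2372  0.1732] zdir deg -100.57 tilt [ 0.001 -0.001 -1.   ] F [-0.5 -0.8  2.5] w 0.199
units [-9.07 -3.31  5.62] max rows1.0 9.073470784195456
```

View pics/w2.png

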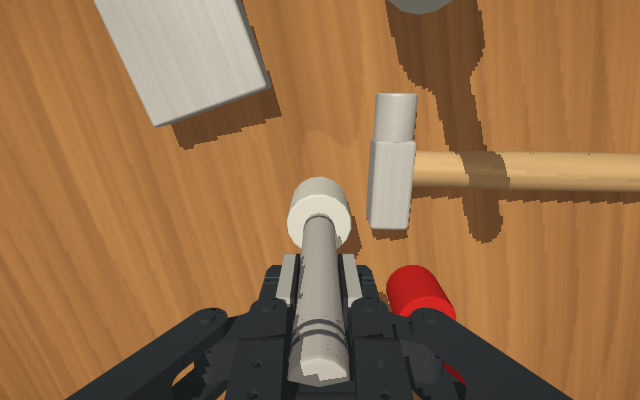

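arm_command(
  moves=[
    [[1,-0.5,0,0,0],[1,-1,0,0,0],[1,-1,0,0,0],[1,-0.5,-0.5,0,0],[1,0,-1,0.5,0],[1,0,-1,1,0],[1,0,-0.9,1,0],[1,0,0,1,0],[1,0,0,1,0],[1,0,0,1,0],[1,0,0,0.5,0],[1,0,0,0,0]],
  ],
)

```text
clock: 5.7
position: [0.4045, -0.3716, 0.2478]
ee_rot: [-0.545, -0.451, 0.545, -0.451]
ft_force: [-1.3, -0.4, -0.8]
grip_width: 0.197
```

```bash
python3 -c "
from h import *
go([.41,-.38,.173])
cv2.imwrite('pics/w3.png',manip.camera('wrist')[:,:,::-1])
cv2.imwrite('pics/s3.png',cv2.resize(manip.camera('side')[0:300,240:640,::-1],None,fx=2,fy=2))"
```

```text
t 5.7 pos [ 0.4045 -0.3716  0.2478] zdir deg -100.81 tilt [-0.001 -0.    -1.   ] F [-1.3 -0.4 -0.8] w 0.197
units [2.99 0.28 0.29] max rows1.0 2.990280638888084
```

View pics/w3.png

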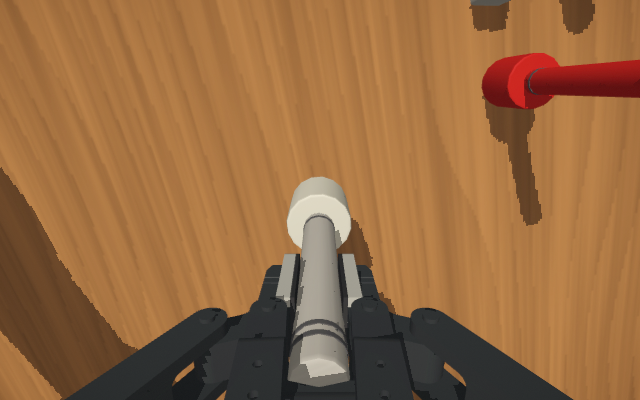

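View pics/s3.png

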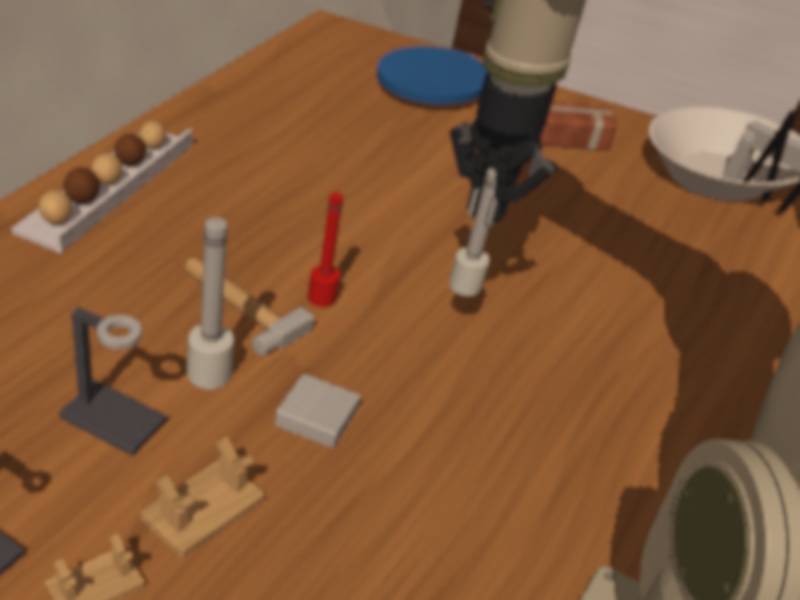

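arm_command(
  moves=[
    [[1,0.9,0,0,0],[1,0.9,0,0,0],[1,0.7,0,0,0],[1,0.4,0,0,0],[1,0.2,0,0,0],[1,0,0,0,0]],
  ],
  force=20,
)

```text
clock: 6.3
position: [0.4068, -0.3682, 0.1723]
ee_rot: [-0.544, -0.452, 0.544, -0.453]
ft_force: [-5.7, 3.6, 13.7]
grip_width: 0.195
```

arm_command(
  moves=[
    [[1,0.05,0,-0.42,0],[1,0,0,-0.42,0],[1,0.04,0,-0.42,0],[1,0.04,0,-0.42,0]],
  ],
  force=20,
)

```text
clock: 6.63
position: [0.4147, -0.328, 0.1694]
ee_rot: [-0.544, -0.45, 0.544, -0.454]
ft_force: [-1.8, -4.1, 4.3]
grip_width: 0.2
```

```bash
python3 -c "
from h import *
go([.41,-.38,.173])
cv2.imwrite('pics/w4.png',manip.camera('wrist')[:,:,::-1])
cv2.imwrite('pics/s4.png',cv2.resize(manip.camera('side')[40:200,400:560,::-1],None,fx=3,fy=3))"
```

```text
t 6.63 pos [ 0.4147 -0.328   0.1694] zdir deg -100.55 tilt [ 0.003 -0.004 -1.   ] F [-1.8 -4.1  4.3] w 0.2
units [-0.14  0.2   2.08] max rows1.0 2.080806837121313
```

View pics/w4.png

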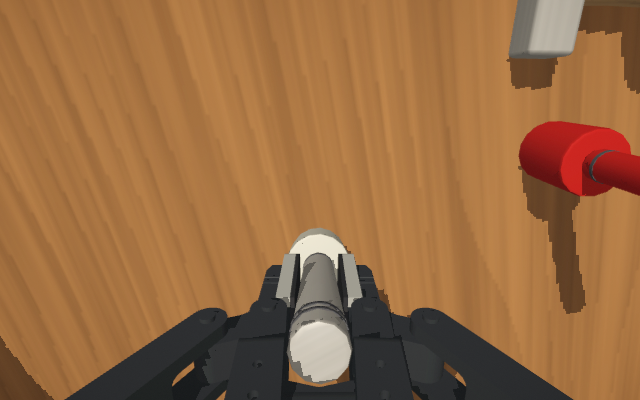

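View pics/s4.png

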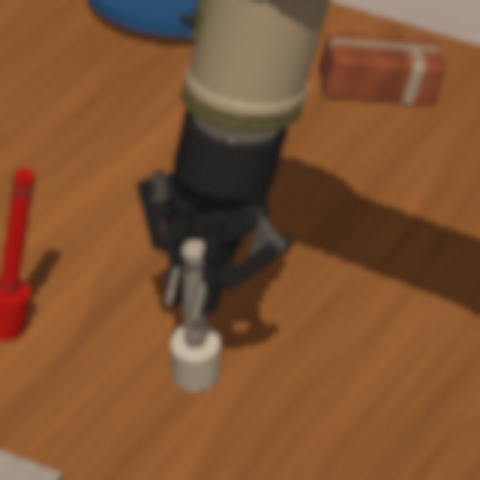

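arm_command(
  moves=[
    [[1,0.11,0,-0.41,0],[1,0.11,0,-0.4,0],[1,0.17,0,-0.38,0],[1,0.19,0,-0.38,0],[1,0.23,0,-0.35,0],[1,0.25,0,-0.34,0],[1,0.29,0,-0.3,0],[1,0.31,0,-0.29,0]],
  ],
)

```text
clock: 7.4
position: [0.428, -0.2565, 0.1263]
ee_rot: [0.544, 0.451, -0.543, 0.453]
ft_force: [1.1, -0.8, 3.6]
grip_width: 0.202
```

```bash
python3 -c "
from h import *
go([.41,-.38,.173])
cv2.imwrite('pics/w5.png',manip.camera('wrist')[:,:,::-1])
cv2.imwrite('pics/s5.png',cv2.resize(manip.camera('side')[40:240,380:560,::-1],None,fx=3,fy=3))"
```

```text
t 7.4 pos [ 0.428  -0.2565  0.1263] zdir deg -100.48 tilt [ 0.002 -0.001 -1.   ] F [ 1.1 -0.8  3.6] w 0.202
units [-1.86  0.2   4.99] max rows1.0 4.988289465611771
```

View pics/w5.png

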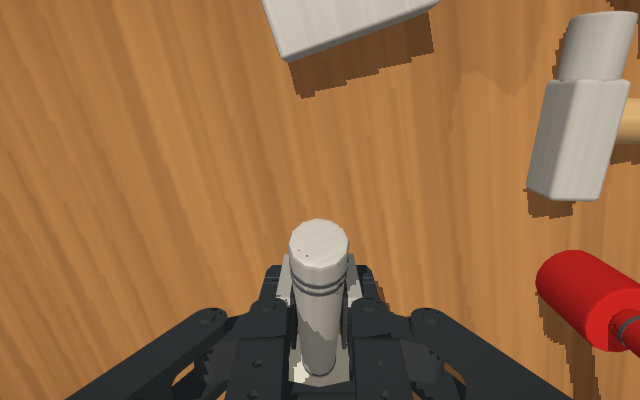

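View pics/s5.png

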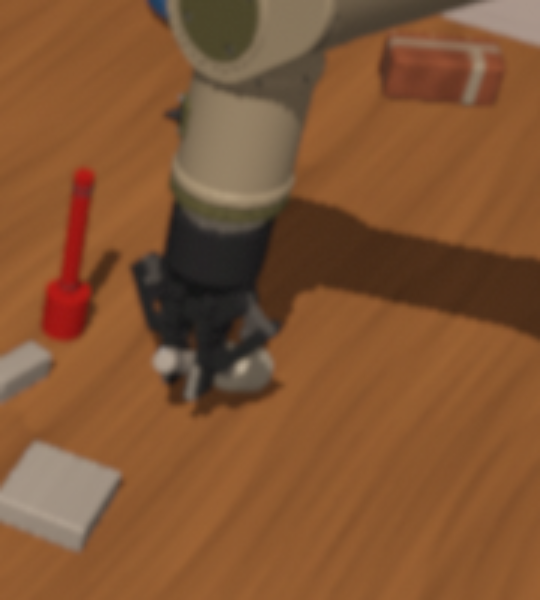

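arm_command(
  moves=[
    [[1,0.33,0,-0.25,0],[1,0.36,0,-0.22,0],[1,0.38,0,-0.18,0],[1,0.38,0,-0.16,0],[1,0.2,0,-0.06,0],[1,0,0,0,0]],
  ],
)

```text
clock: 8.0
position: [0.4302, -0.2356, 0.0828]
ee_rot: [-0.544, -0.453, 0.544, -0.451]
ft_force: [1.4, 2.2, 1.4]
grip_width: 0.198
```

arm_command(
  moves=[
    [[1,0,0,0,0],[1,0,0,0,0],[1,-0.5,0,0,0],[1,-1,0,0,0],[1,-1,0,0,0],[1,-1,0,0,0],[1,0,0,0,0]],
  ],
  force=80,
)

```text
clock: 8.58
position: [0.4322, -0.2377, 0.1763]
ee_rot: [0.545, 0.449, -0.544, 0.454]
ft_force: [0.7, -0.8, -1.1]
grip_width: 0.186
```

```bash
python3 -c "
from h import *
go([.41,-.38,.173])
cv2.imwrite('pics/w6.png',manip.camera('wrist')[:,:,::-1])
cv2.imwrite('pics/s6.png',cv2.resize(manip.camera('side')[40:240,380:560,::-1],None,fx=3,fy=3))"
```

```text
t 8.58 pos [ 0.4322 -0.2377  0.1763] zdir deg -100.64 tilt [ 0.005 -0.004 -1.   ] F [ 0.7 -0.8 -1.1] w 0.186
units [0.15 0.18 5.76] max rows1.0 5.758224386941244
```

View pics/w6.png

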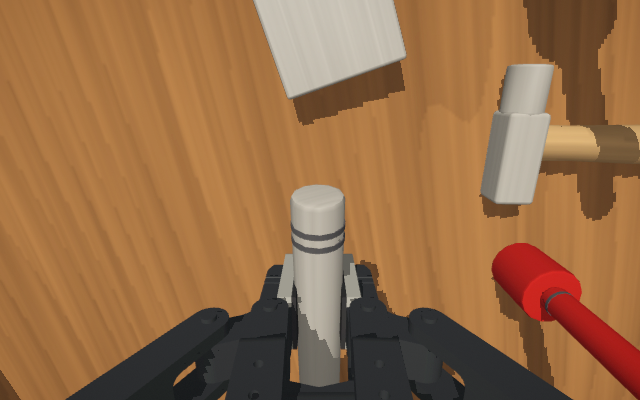

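View pics/s6.png

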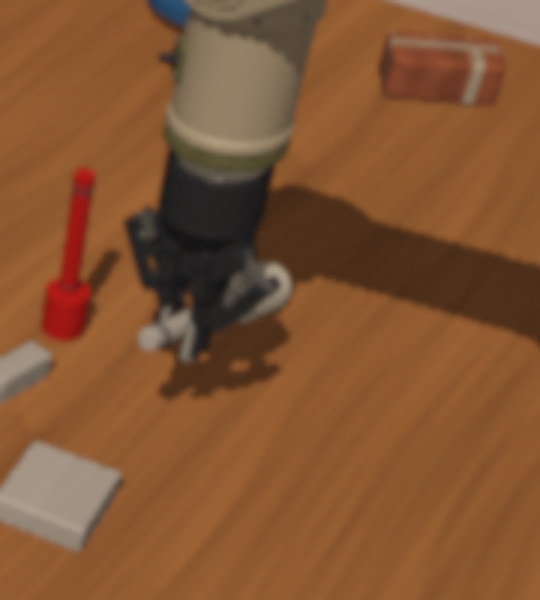

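```bash
python3 -c "
from h import *
o=manip.get_obs();M=Ro.from_quat(o['ee_rot']).as_matrix();p=o['position']
im=cv2.imread('pics/w6.png')
for L in (44,47,50):
  for t in (70,80,90,100):
    for g in (.051,.054):
      q=np.array([g-L*1e-3*np.cos(np.radians(t)),0,-L*1e-3*np.sin(np.radians(t))])
      print(L,t,g,proj('wrist',p+M@q).round(1))
go([.44,-.02,.26])
cv2.imwrite('pics/w6c.png',cv2.resize(im[170:400,220:420],None,fx=3,fy=2.6))
"
```

```text
44 70 0.051 [217.8 320.8]
44 70 0.054 [214.6 320.7]
44 80 0.051 [204.7 320.7]
44 80 0.054 [202.  320.6]
44 90 0.051 [196.2 320.5]
44 90 0.054 [193.8 320.5]
44 100 0.051 [192.  320.4]
44 100 0.054 [189.8 320.4]
47 70 0.051 [210.7 320.9]
47 70 0.054 [207.6 320.8]
47 80 0.051 [196.9 320.7]
47 80 0.054 [194.3 320.6]
47 90 0.051 [188.2 320.6]
47 90 0.054 [186.  320.5]
47 100 0.051 [184.1 320.4]
47 100 0.054 [182.1 320.4]
50 70 0.051 [203.2 320.9]
50 70 0.054 [200.3 320.8]
50 80 0.051 [188.9 320.7]
50 80 0.054 [186.4 320.7]
50 90 0.051 [180.1 320.6]
50 90 0.054 [178.  320.5]
50 100 0.051 [176.3 320.4]
50 100 0.054 [174.4 320.4]
t 8.68 pos [ 0.4306 -0.237   0.1724] zdir deg -100.64 tilt [ 0.001 -0.001 -1.   ] F [-0.7 -0.2 -1.7] w 0.19
units [-3.52 -1.23 -8.6 ] max rows1.0 8.59510514750123
```

View pics/w6c.png

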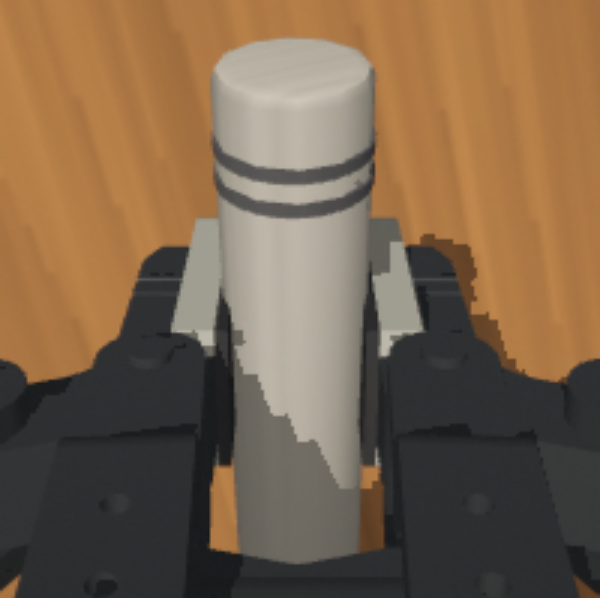

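arm_command(
  moves=[
    [[1,-1,0,-0.2,0],[1,-1,0,-1,0],[1,-1,-0.3,-1,0],[1,-0.5,-0.5,-1,0],[1,0,-0.4,-1,0],[1,0,0,-1,0],[1,0,0,-1,0],[1,0,0,-1,0],[1,0,0,-1,0],[1,0,0,-0.4,0],[1,0,0,0,0],[1,0,0,0,0]],
  ],
)

```text
clock: 9.68
position: [0.4402, -0.02, 0.2583]
ee_rot: [-0.543, -0.452, 0.544, -0.451]
ft_force: [0.3, 0.5, -0.9]
grip_width: 0.188
```

```bash
python3 -c "
from h import *
go([.44,-.02,.26])
cv2.imwrite('pics/w7.png',manip.camera('wrist')[:,:,::-1])
for q in ['rest_mid','wide_ring']: print(q,[(np.round(d['pixel'],1).tolist(),round(float(d['confidence']),2),[atz('wrist',d['pixel'],z).round(4).tolist() for z in (.065,.15)]) for d in manip.pinpoint(q,'wrist')])
f,cx,cy,P=cam('wrist');print(P.round(5).tolist())
"
```

```text
t 9.68 pos [ 0.4402 -0.02    0.2583] zdir deg -100.56 tilt [-0.002  0.    -1.   ] F [ 0.3  0.5 -0.9] w 0.188
units [-0.07 -0.01  0.  ] max rows1.0 0.06877109796766596
rest_mid [([50.9, 351.7], 0.7, [[0.4815, 0.0785, 0.065], [0.4728, 0.0723, 0.15]])]
wide_ring []
[[0.98273, -0.1758, -0.05779, 0.45472], [-0.18506, -0.93363, -0.30673, 0.05933], [-3e-05, 0.31212, -0.95004, 0.32875], [0.0, 0.0, 0.0, 1.0]]
```

View pics/w7.png

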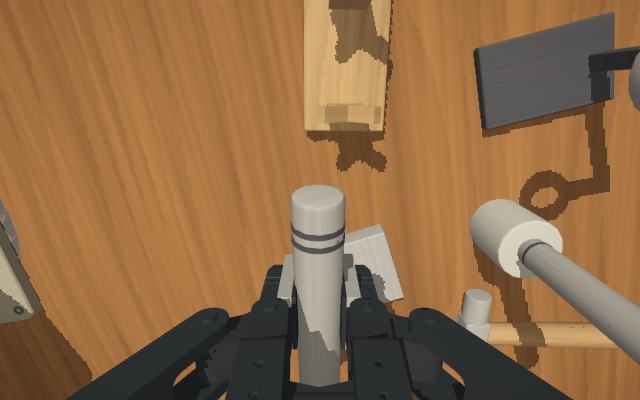

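arm_command(
  moves=[
    [[1,-0.3,-0.6,-0.6,0],[1,-0.3,-0.6,-0.6,0],[1,-0.3,0,-0.6,0],[1,0,0,-0.6,0],[1,0,0,-0.2,0],[1,0,0,0,0],[1,0,0,0,0]],
  ],
)

```text
clock: 10.42
position: [0.423, 0.0489, 0.2812]
ee_rot: [-0.544, -0.452, 0.544, -0.451]
ft_force: [-0.2, -0.1, -1.4]
grip_width: 0.19
```

```bash
python3 -c "
from h import *
go([.44,-.02,.26])
cv2.imwrite('pics/w8.png',manip.camera('wrist')[:,:,::-1])
for q in ['rest_mid','wide_ring']: print(q,[(np.round(d['pixel'],1).tolist(),round(float(d['confidence']),2),[atz('wrist',d['pixel'],z).round(4).tolist() for z in (.065,.15)]) for d in manip.pinpoint(q,'wrist')])
f,cx,cy,P=cam('wrist');print(P.round(5).tolist())
"
```

```text
t 10.42 pos [0.423  0.0489 0.2812] zdir deg -100.62 tilt [-0.001 -0.    -1.   ] F [-0.2 -0.1 -1.4] w 0.19
units [0.85 1.18 2.58] max rows1.0 2.5825224470358097
rest_mid [([140.4, 379.8], 0.79, [[0.4785, 0.0793, 0.065], [0.4663, 0.094, 0.15]])]
wide_ring []
[[0.98282, -0.17539, -0.05746, 0.4373], [-0.18457, -0.93373, -0.30672, 0.12903], [0.00014, 0.31205, -0.95006, 0.35138], [0.0, 0.0, 0.0, 1.0]]
```

View pics/w8.png

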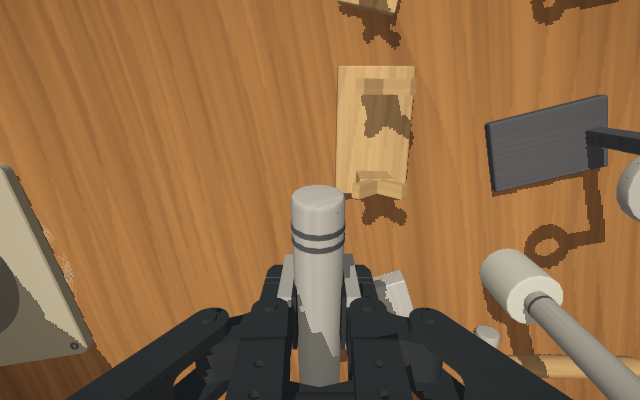

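```bash
python3 -c "
from h import *
im=cv2.imread('pics/w8.png')[50:220,320:430]; cv2.imwrite('pics/w8c.png',cv2.resize(im,None,fx=5,fy=3.5,interpolation=cv2.INTER_CUBIC))
"
```

```text
(no output)
```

View pics/w8c.png

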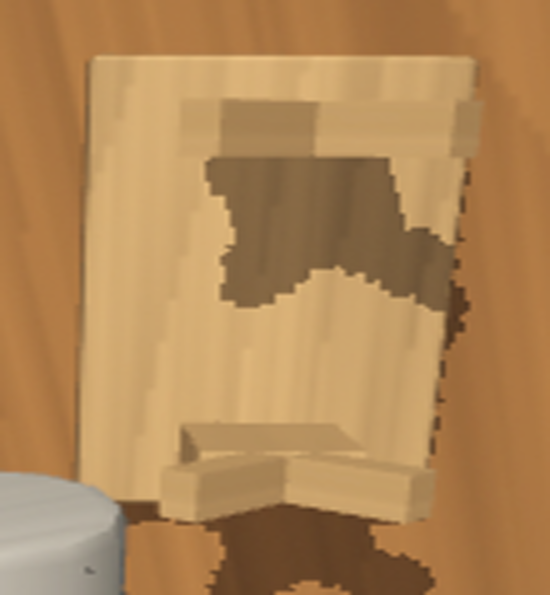

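```bash
python3 -c "
from h import *
for z in (.049,.0523,.056):
  a=atz('wrist',[187.6,377],z);b=atz('wrist',[86.7,383.2],z)
  d=b-a;print(z,a.round(4),b.round(4),np.linalg.norm(d).round(4),np.degrees(np.arctan2(d[1],d[0])).round(2),((a+b)/2).round(4))
C=[atz('wrist',[50+y/3.5,320+x/5],.015) for x,y in [(90,57),(475,57),(80,500),(428,485)]]
for c in C: print(c.round(4))
d=C[0]-C[2];print(np.degrees(np.arctan2(d[1],d[0])));d=C[0]-C[1];print(np.linalg.norm(d),np.degrees(np.arctan2(d[1],d[0])))
"
```

```text
0.049 [0.4729 0.0355 0.049 ] [0.4894 0.1196 0.049 ] 0.0857 78.95 [0.4812 0.0775 0.049 ]
0.0523 [0.4726 0.0365 0.0523] [0.4888 0.1197 0.0523] 0.0847 78.95 [0.4807 0.0781 0.0523]
0.056 [0.4721 0.0376 0.056 ] [0.4882 0.1198 0.056 ] 0.0837 78.95 [0.4801 0.0787 0.056 ]
[0.4577 0.1432 0.015 ]
[0.5254 0.1305 0.015 ]
[0.4359 0.0271 0.015 ]
[0.5048 0.0187 0.015 ]
79.38452006987164
0.06887840358079338 169.364481149306
```

```bash
python3 -c "
from h import *
go([.4835,.0937,.16])"
```

```text
t 10.57 pos [0.423  0.0488 0.2813] zdir deg -100.67 tilt [-0.001 -0.    -1.   ] F [-0.6 -0.  -2.3] w 0.192
units [ 4.85  2.05 -2.21] max rows1.0 4.851119345157058
```

arm_command(
  moves=[
    [[1,0,0.7,-0.7,0],[1,0,0.7,-0.7,0],[1,0.5,0.65,-0.8,0],[1,0.9,0,0,0],[1,0.9,0,0,0],[1,0.9,0,0,0],[1,0.9,0,0,0],[1,0.7,0,0,0],[1,0,0,0,0],[1,0,0,0,0]],
  ],
)

```text
clock: 11.4
position: [0.4832, 0.094, 0.1612]
ee_rot: [-0.544, -0.452, 0.545, -0.451]
ft_force: [0.1, 0.9, -0.7]
grip_width: 0.187
```

```bash
python3 -c "
from h import *
go([.4835,.0937,.121])
cv2.imwrite('pics/w9.png',manip.camera('wrist')[:,:,::-1])
cv2.imwrite('pics/s9.png',cv2.resize(manip.camera('side')[120:320,240:440,::-1],None,fx=3,fy=3))"
```

```text
t 11.4 pos [0.4832 0.094  0.1612] zdir deg -100.61 tilt [-0.002  0.    -1.   ] F [ 0.1  0.9 -0.7] w 0.187
units [1.61 0.02 0.01] max rows1.0 1.6095022746963898
```

View pics/w9.png

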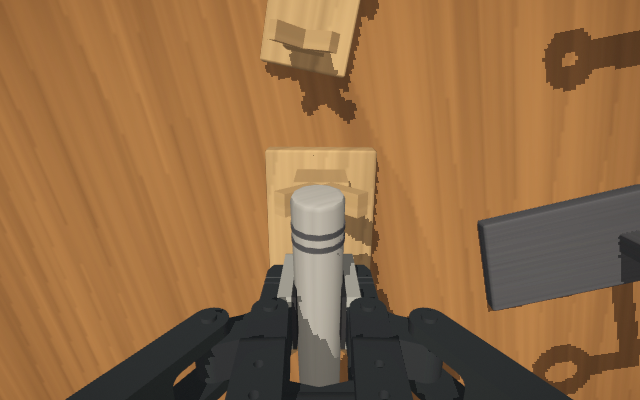

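View pics/s9.png

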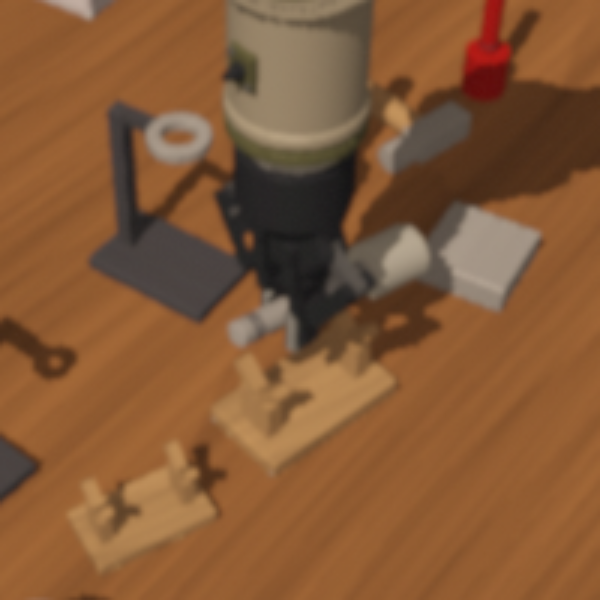

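arm_command(
  moves=[
    [[1,0.4,0,0,0],[1,0.4,0,0,0],[1,0.3,0,0,0],[1,0.2,0,0,0],[1,0.2,0,0,0],[1,0,0,0,0]],
  ],
  force=20,
)

```text
clock: 12.0
position: [0.4831, 0.0946, 0.1231]
ee_rot: [-0.544, -0.452, 0.544, -0.452]
ft_force: [-0.6, 0.0, -1.2]
grip_width: 0.189
```

```bash
python3 -c "
from h import *
go([.4835,.0937,.121])
cv2.imwrite('pics/w10.png',manip.camera('wrist')[:,:,::-1])
cv2.imwrite('pics/s10.png',cv2.resize(manip.camera('side')[120:320,240:440,::-1],None,fx=3,fy=3))"
```

```text
t 12.0 pos [0.4831 0.0946 0.1231] zdir deg -100.56 tilt [-0.001 -0.    -1.   ] F [-0.6  0.  -1.2] w 0.189
units [0.08 0.02 0.03] max rows1.0 0.08404051472189597
```

View pics/w10.png

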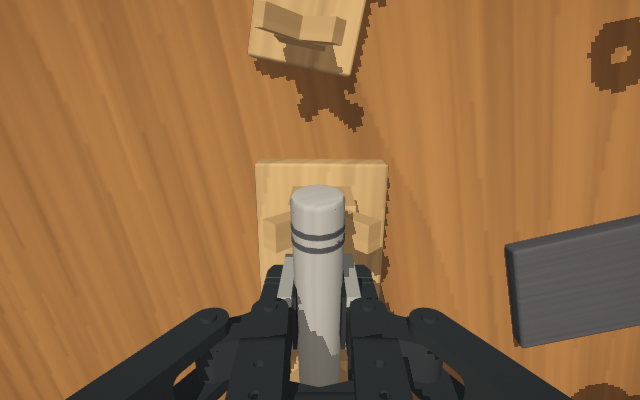

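View pics/s10.png

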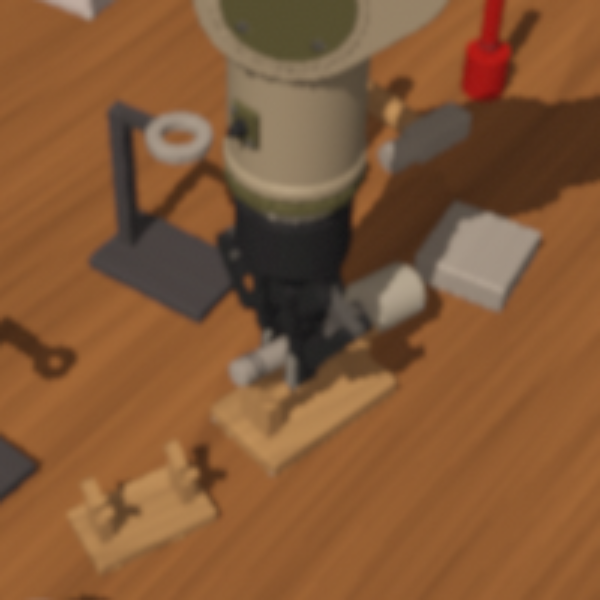

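arm_command(
  moves=[
    [[1,0.1,0,0,0],[1,0.1,0,0,0],[1,0,0,0,0]],
  ],
)

```text
clock: 12.35
position: [0.4837, 0.0951, 0.1195]
ee_rot: [0.544, 0.452, -0.544, 0.452]
ft_force: [-3.7, 1.7, 7.0]
grip_width: 0.19
```

arm_command(
  moves=[
    [[1,0.08,0,0,0],[1,0.06,0,0,0],[1,0,0,0,0]],
  ],
)

```text
clock: 12.6
position: [0.4838, 0.0952, 0.1162]
ee_rot: [0.544, 0.452, -0.544, 0.452]
ft_force: [-3.1, 2.0, 7.6]
grip_width: 0.184
```

```bash
python3 -c "
from h import *
go([.4835,.0937,.118])
cv2.imwrite('pics/w11.png',cv2.resize(manip.camera('wrist')[140:400,200:440,::-1],None,fx=2.2,fy=2.2))"
```

```text
t 12.6 pos [0.4838 0.0952 0.1162] zdir deg -100.56 tilt [ 0.001  0.    -1.   ] F [-3.1  2.   7.6] w 0.184
units [-0.07 -0.    0.06] max rows1.0 0.07129685826881127
```

View pics/w11.png

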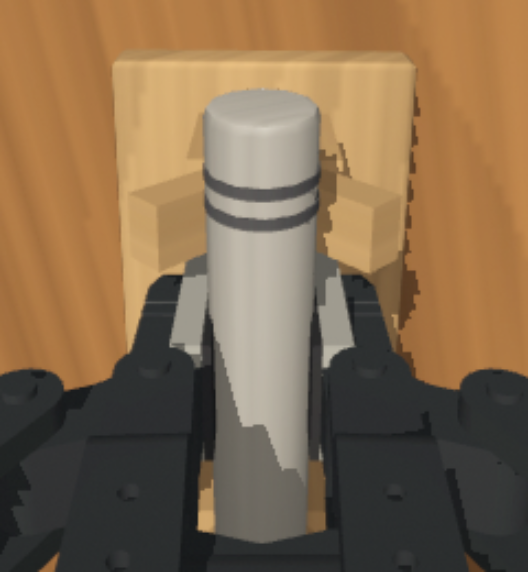

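arm_command(
  moves=[
    [[0.78,0,0,0,0],[0.7,0,0,0,0],[0.6,0,0,0,0],[0.5,0,0,0,0],[0.4,0,0,0,0],[0.3,0,0,0,0],[0.2,0,0,0,0],[0.1,0,0,0,0],[0,0,0,0,0],[0,0,0,0,0],[0,0,0,0,0],[0,0,0,0,0]],
  ],
)

```text
clock: 13.65
position: [0.4836, 0.0946, 0.1157]
ee_rot: [0.544, 0.452, -0.544, 0.452]
ft_force: [0.1, 0.5, 0.4]
grip_width: 1.002
```

```bash
python3 -c "
from h import *
go([.4835,.0937,.118])
cv2.imwrite('pics/w12.png',manip.camera('wrist')[:,:,::-1])
cv2.imwrite('pics/s12.png',cv2.resize(manip.camera('side')[120:320,240:440,::-1],None,fx=3,fy=3))"
```

```text
t 13.65 pos [0.4836 0.0946 0.1157] zdir deg -100.58 tilt [ 0. -0. -1.] F [0.1 0.5 0.4] w 1.002
units [-0.09  0.    0.04] max rows1.0 0.09360842521905986
```

View pics/w12.png

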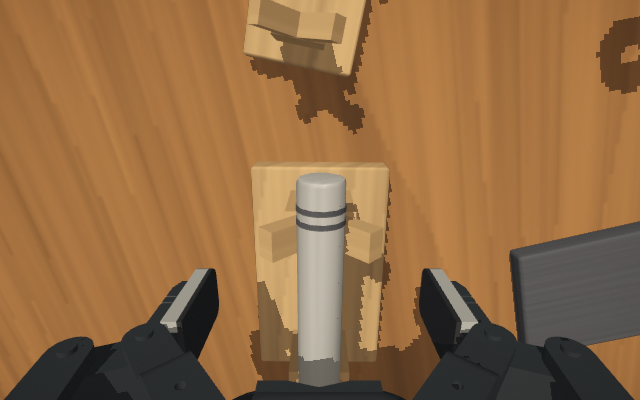

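View pics/s12.png

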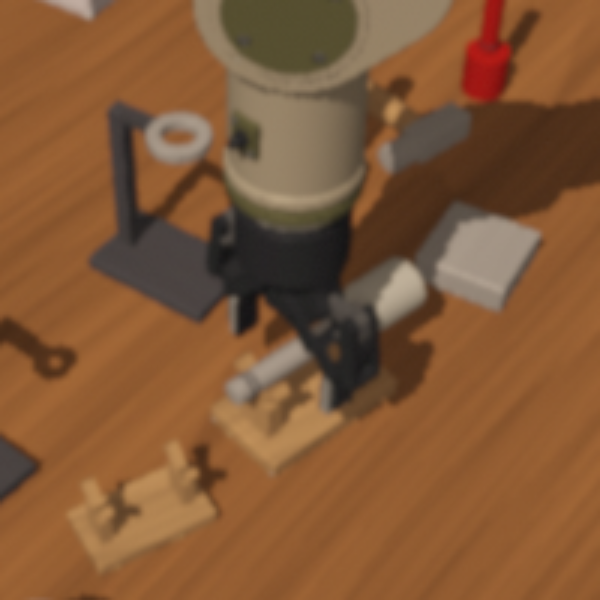

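arm_command(
  moves=[
    [[0,-0.4,0,0,0],[0,-0.9,0,0,0],[0,-1,0,0,0],[0,-1,0,0,0],[0,-1,0,0,0],[0,-1,0,0,0],[0,-1,0,0,0],[0,-0.7,0,0,0],[0,0,0,0,0],[0,0,0,0,0]],
  ],
)

```text
clock: 14.58
position: [0.4838, 0.0949, 0.2919]
ee_rot: [0.544, 0.451, -0.543, 0.452]
ft_force: [-0.6, -0.9, -0.4]
grip_width: 0.998
```

```bash
python3 -c "
from h import *
go([.4835,.0937,.118])
cv2.imwrite('pics/w13.png',manip.camera('wrist')[:,:,::-1])
for q in ['rest_mid','wide_ring','mallet_center','mallet_shoulder']: print(q,[(np.round(d['pixel'],1).tolist(),round(float(d['confidence']),2),[atz('wrist',d['pixel'],z).round(4).tolist() for z in (.065,.15)]) for d in manip.pinpoint(q,'wrist')])
"
```

```text
t 14.58 pos [0.4838 0.0949 0.2919] zdir deg -100.57 tilt [ 0.002 -0.    -1.   ] F [-0.6 -0.9 -0.4] w 0.998
units [ 6.96 -0.02  0.05] max rows1.0 6.956893884318645
rest_mid [([204.2, 319.3], 0.88, [[0.48, 0.0776, 0.065], [0.485, 0.1056, 0.15]]), ([18.4, 315.9], 0.63, [[0.5044, 0.2235, 0.065], [0.5024, 0.2095, 0.15]])]
wide_ring [([264.4, 549.0], 0.82, [[0.6809, -0.0202, 0.065], [0.628, 0.036, 0.15]]), ([254.7, 319.3], 0.33, [[0.4708, 0.029, 0.065], [0.4784, 0.071, 0.15]])]
mallet_center [([220.6, 316.9], 0.7, [[0.4748, 0.0629, 0.065], [0.4813, 0.0951, 0.15]])]
mallet_shoulder [([257.8, 319.7], 0.55, [[0.4706, 0.0259, 0.065], [0.4783, 0.0688, 0.15]]), ([339.8, 329.1], 0.55, [[0.4632, -0.0666, 0.065], [0.473, 0.003, 0.15]])]
```

View pics/w13.png

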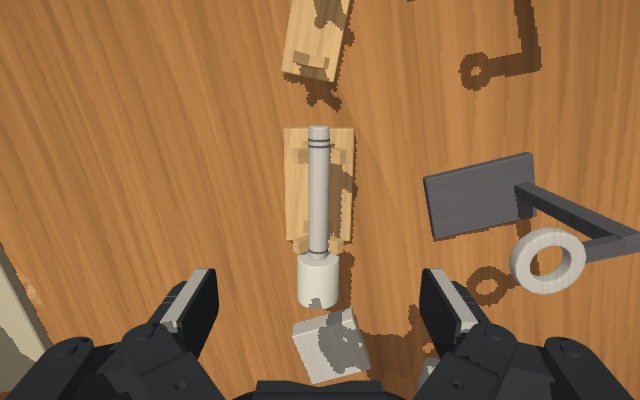

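```bash
python3 -c "
from h import *
im=cv2.imread('pics/w13.png')[110:320,260:380]; cv2.imwrite('pics/w13c.png',cv2.resize(im,None,fx=4,fy=2.8,interpolation=cv2.INTER_CUBIC))
im=cv2.imread('pics/w13.png')[210:310,490:610]; cv2.imwrite('pics/w13r.png',cv2.resize(im,None,fx=5,fy=5,interpolation=cv2.INTER_CUBIC))
"
```

```text
(no output)
```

View pics/w13c.png

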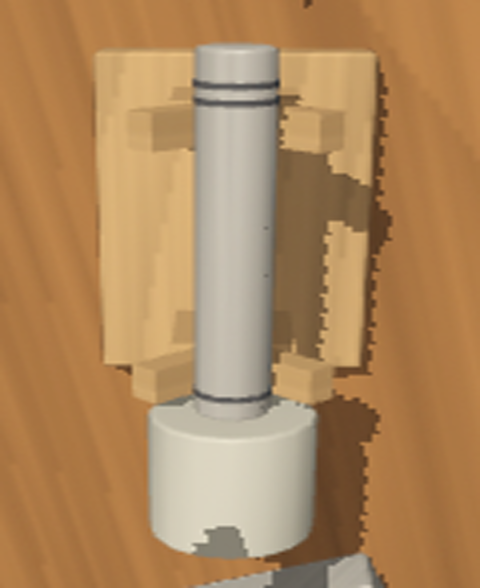

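View pics/w13r.png

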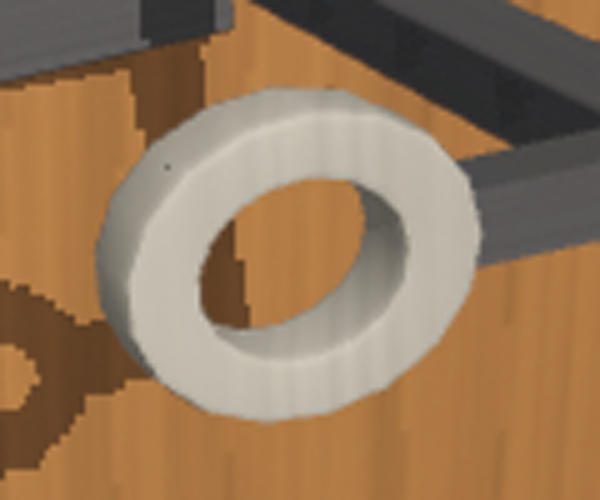

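```bash
python3 -c "
from h import *
a=atz('wrist',[266.4,318],.085);b=atz('wrist',[309,318],.085);e=atz('wrist',[110+44/2.8,319.3],.074)
print(a,b,np.linalg.norm(a-b),e,np.linalg.norm(a-e))
u=np.array([np.cos(np.radians(79.2)),np.sin(np.radians(79.2))]);m=np.array([.4805,.078])
for q in (a,b,e): print(u@(q[:2]-m))
print('ring',atz('wrist',[263.2,551],.15),atz('wrist',[263.2,550.9],.15))
hc=m-u*.079; print(hc)
go([hc[0],hc[1],.30])
print(manip.get_obs()['joint_pos'].round(2))
"
```

```text
[0.46943076 0.02805851 0.085     ] [ 0.46142664 -0.014862    0.085     ] 0.04366045720436669 [0.49242535 0.14582321 0.074     ] 0.12049181286318222
-0.05113106265968857
-0.09479114814190467
0.06885646234396456
ring [0.6292481  0.03674392 0.15      ] [0.62918257 0.03675609 0.15      ]
[4.65696876e-01 3.99307192e-04]
t 14.83 pos [0.4831 0.0946 0.2898] zdir deg -100.57 tilt [-0.002  0.    -1.   ] F [-0.5  0.6 -0.2] w 1.0
units [-0.41  0.    3.83] max rows1.0 3.831133004767473
[ 0.49  0.12 -0.82  1.79  0.09  1.28 -0.53]
```

```bash
python3 -c "
from h import *
go([.4654,-.0011,.115])"
```

```text
t 14.83 pos [0.4831 0.0946 0.2898] zdir deg -100.57 tilt [-0.002  0.    -1.   ] F [-0.5  0.6 -0.2] w 1.0
units [6.99 0.01 3.89] max rows1.0 6.993828397523207
```

arm_command(
  moves=[
    [[0,0,0,1,0],[0,0,0,1,0],[0,0.5,0,1,0],[0,1,0,0.9,0],[0,1,0,0,0],[0,1,0,0,0],[0,1,0,0,0],[0,1,0,0,0],[0,0.9,0,0,0],[0,0.6,0,0,0],[0,0,0,0,0],[0,0,0,0,0]],
  ],
)

```text
clock: 15.83
position: [0.4651, -0.0009, 0.1151]
ee_rot: [-0.543, -0.453, 0.544, -0.451]
ft_force: [1.1, 0.2, 0.4]
grip_width: 1.002
```

```bash
python3 -c "
from h import *
go([.4654,-.0011,.115])
cv2.imwrite('pics/w14.png',manip.camera('wrist')[:,:,::-1])
"
```

```text
t 15.83 pos [ 0.4651 -0.0009  0.1151] zdir deg -100.55 tilt [-0.002  0.001 -1.   ] F [1.1 0.2 0.4] w 1.002
units [0.   0.01 0.  ] max rows1.0 0.012645290907828028
```

View pics/w14.png

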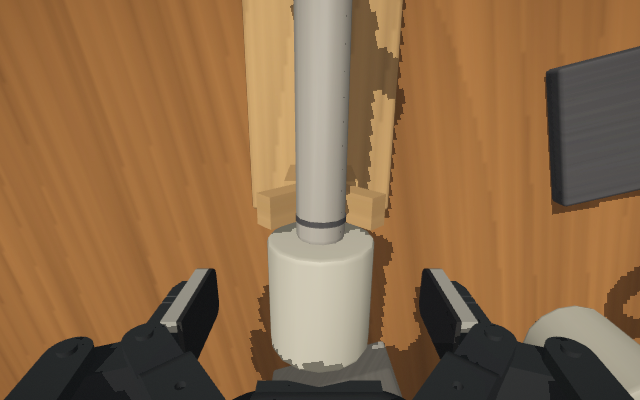

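arm_command(
  moves=[
    [[1,0,0,0,0],[1,0,0,0,0],[1,0,0,0,0],[1,0,0,0,0],[1,0,0,0,0],[1,0,0,0,0],[1,-0.3,0,0,0],[1,-0.5,0,0,0],[1,-0.5,0,0,0],[1,-0.3,0,0,0],[1,0,0,0,0]],
  ],
  force=20,
)

```text
clock: 16.8
position: [0.4667, -0.0012, 0.1578]
ee_rot: [0.545, 0.451, -0.543, 0.453]
ft_force: [-0.2, -0.9, -2.3]
grip_width: 0.461
```

```bash
python3 -c "
from h import *
go([.4654,-.0011,.115])
cv2.imwrite('pics/w15.png',manip.camera('wrist')[:,:,::-1])
cv2.imwrite('pics/s15.png',cv2.resize(manip.camera('side')[120:320,240:440,::-1],None,fx=3,fy=3))
"
```

```text
t 16.8 pos [ 0.4667 -0.0012  0.1578] zdir deg -100.58 tilt [ 0.003 -0.001 -1.   ] F [-0.2 -0.9 -2.3] w 0.461
units [ 1.71 -0.06  0.01] max rows1.0 1.7116856726460854
```

View pics/w15.png

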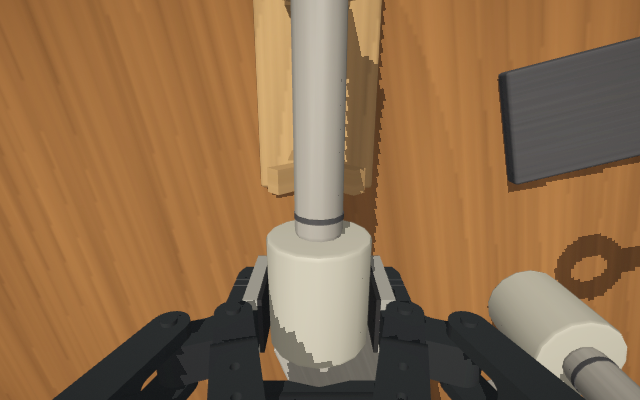

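View pics/s15.png

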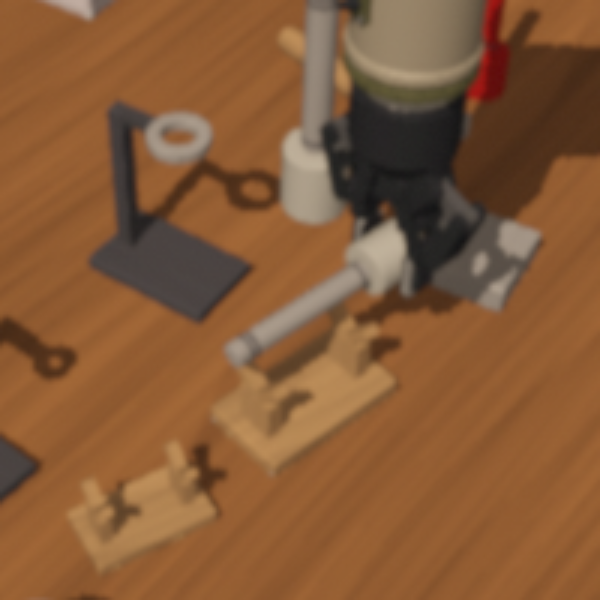

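arm_command(
  moves=[
    [[0.6,0,0,0,0],[0.6,0,0,0,0],[0.57,0,0,0,0],[0.57,0,0,0,0]],
  ],
)

```text
clock: 17.23
position: [0.4654, -0.0012, 0.1553]
ee_rot: [-0.544, -0.452, 0.544, -0.452]
ft_force: [-0.6, -0.2, -1.4]
grip_width: 0.459
```

arm_command(
  moves=[
    [[0.555,0,0,0,0],[0.555,0,0,0,0]],
  ],
)

```text
clock: 17.4
position: [0.4656, -0.0012, 0.1555]
ee_rot: [-0.544, -0.452, 0.544, -0.452]
ft_force: [-0.5, -0.5, -0.9]
grip_width: 0.458
```

```bash
python3 -c "
from h import *
go([.4654,-.0011,.115])
cv2.imwrite('pics/w16.png',manip.camera('wrist')[:,:,::-1])
"
```

```text
t 17.4 pos [ 0.4656 -0.0012  0.1555] zdir deg -100.57 tilt [-0.  0. -1.] F [-0.5 -0.5 -0.9] w 0.458
units [ 1.62 -0.01 -0.  ] max rows1.0 1.6209344523344151
```

View pics/w16.png

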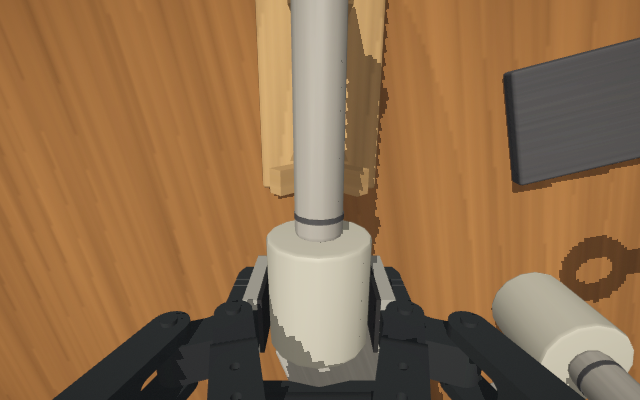

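arm_command(
  moves=[
    [[0.545,0,0,0,0],[0.545,0,0,0,0]],
  ],
)

```text
clock: 17.62
position: [0.4657, -0.0012, 0.1557]
ee_rot: [-0.544, -0.452, 0.544, -0.452]
ft_force: [-0.9, 1.1, -1.0]
grip_width: 0.457
```

```bash
python3 -c "
from h import *
go([.4654,-.0011,.115])
cv2.imwrite('pics/w17.png',manip.camera('wrist')[150:400,200:440,::-1])
"
```

```text
t 17.62 pos [ 0.4657 -0.0012  0.1557] zdir deg -100.57 tilt [ 0. -0. -1.] F [-0.9  1.1 -1. ] w 0.457
units [ 1.63 -0.01 -0.  ] max rows1.0 1.6260027776276682
```

View pics/w17.png

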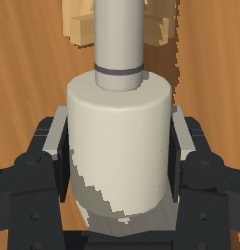

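arm_command(
  moves=[
    [[0.535,0,0,0,0],[0.535,0,0,0,0]],
  ],
)

```text
clock: 17.83
position: [0.4657, -0.0012, 0.1557]
ee_rot: [0.544, 0.452, -0.544, 0.452]
ft_force: [1.0, -0.6, -1.5]
grip_width: 0.467
```

```bash
python3 -c "
from h import *
go([.4654,-.0011,.115])
cv2.imwrite('pics/w18.png',manip.camera('wrist')[150:400,200:440,::-1])
"
```

```text
t 17.83 pos [ 0.4657 -0.0012  0.1557] zdir deg -100.57 tilt [ 0. -0. -1.] F [ 1.  -0.6 -1.5] w 0.467
units [ 1.63 -0.01 -0.  ] max rows1.0 1.6272714485366924
```

View pics/w18.png

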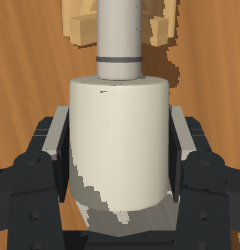

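```bash
python3 -c "
from h import *
cv2.imwrite('pics/s18.png',cv2.resize(manip.camera('side')[120:320,240:440,::-1],None,fx=3,fy=3))
"
```

```text
(no output)
```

View pics/s18.png

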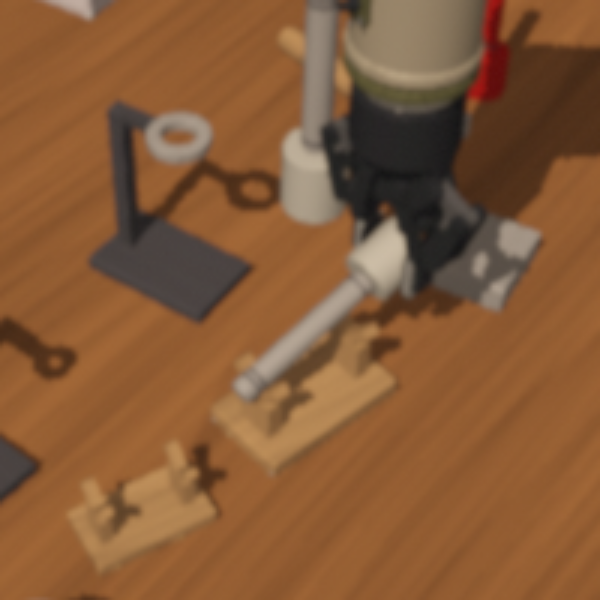

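arm_command(
  moves=[
    [[0.54,-0.15,0,0,0],[0.54,-0.2,0,0,0],[0.54,-0.25,0,0,0],[0.54,-0.25,0,0,0],[0.54,-0.25,0,0,0],[0.54,-0.2,0,0,0],[0.54,0,0,0,0]],
  ],
)

```text
clock: 18.52
position: [0.4662, -0.0012, 0.1895]
ee_rot: [0.544, 0.451, -0.544, 0.452]
ft_force: [0.0, 0.3, -0.7]
grip_width: 0.464
```

```bash
python3 -c "
from h import *
go([.4654,-.0011,.115])
a=manip.camera('wrist')[150:400,160:480,::-1]
b=manip.camera('side')[120:320,240:440,::-1]
cv2.imwrite('pics/w19.png',np.hstack([cv2.resize(a,(512,400)),cv2.resize(b,(288,400))[:, :]]))
"
```

```text
t 18.52 pos [ 0.4662 -0.0012  0.1895] zdir deg -100.58 tilt [ 0.002 -0.001 -1.   ] F [ 0.   0.3 -0.7] w 0.464
units [ 2.98 -0.04  0.  ] max rows1.0 2.979314318601901
```

View pics/w19.png

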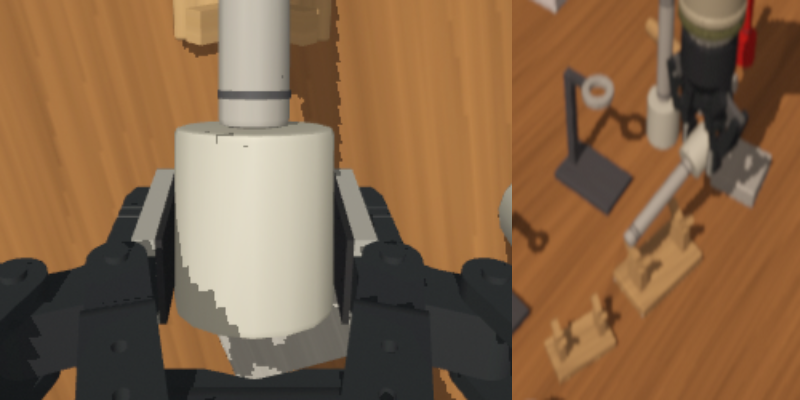

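arm_command(
  moves=[
    [[0.58,-0.3,0,0,0],[0.58,-0.6,0,0,0],[0.58,-0.8,0,0,0],[0.58,-0.8,0,0,0],[0.58,-0.8,0,0,0],[0.58,-0.6,0,0,0],[0.58,-0.3,0,0,0],[0.55,0,0,0,0],[0.54,0,0,0,0],[0.537,0,0,0,0],[0.537,0,0,0,0]],
  ],
)

```text
clock: 19.53
position: [0.4652, -0.0012, 0.2921]
ee_rot: [-0.544, -0.452, 0.544, -0.451]
ft_force: [-0.4, 0.1, -2.2]
grip_width: 0.466
```

```bash
cat >> h.py <<'E'
def two(name,r=(100,320,200,440)):
    a=manip.camera('wrist')[150:400,160:480,::-1]
    b=manip.camera('side')[r[0]:r[1],r[2]:r[3],::-1]
    cv2.imwrite('pics/'+name+'.png',np.hstack([cv2.resize(a,(400,312)),cv2.resize(b,(400,312))]))
E
python3 -c "
from h import *
go([.4654,-.0011,.115]);two('w20')
"
```

```text
t 19.53 pos [ 0.4652 -0.0012  0.2921] zdir deg -100.57 tilt [-0.002  0.    -1.   ] F [-0.4  0.1 -2.2] w 0.466
units [ 7.08  0.02 -0.01] max rows1.0 7.083060256055608
```

View pics/w20.png

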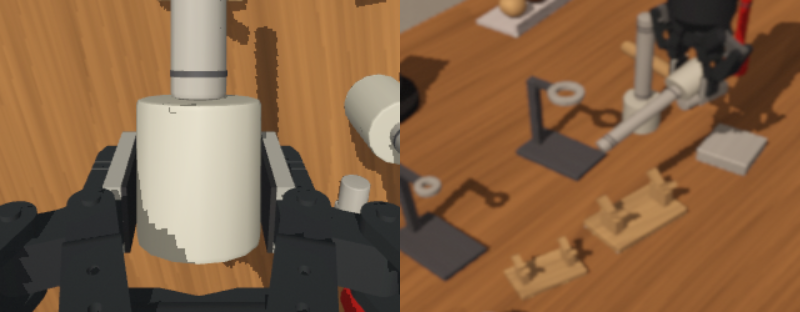

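Still about 15–20° of droop; loosen one more notch.

arm_command(
  moves=[
    [[0.534,0,0,0,0],[0.534,0,0,0,0],[0.6,0,0,0,0]],
  ],
)

```text
clock: 19.88
position: [0.4656, -0.0013, 0.293]
ee_rot: [-0.544, -0.452, 0.544, -0.452]
ft_force: [0.4, -0.4, -2.0]
grip_width: 0.461
```

```bash
python3 -c "
from h import *
go([.4654,-.0011,.115]);two('w21')
"
```

```text
t 19.88 pos [ 0.4656 -0.0013  0.293 ] zdir deg -100.57 tilt [-0. -0. -1.] F [ 0.4 -0.4 -2. ] w 0.461
units [ 7.12 -0.01 -0.01] max rows1.0 7.118604389420626
```

View pics/w21.png

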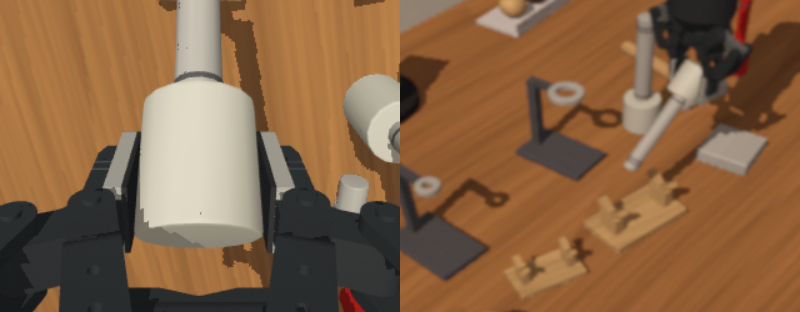

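arm_command(
  moves=[
    [[0.534,0,0,0,0],[0.534,0,0,0,0],[0.534,0,0,0,0],[0.6,0,0,0,0]],
  ],
)

```text
clock: 20.32
position: [0.4657, -0.0012, 0.2932]
ee_rot: [0.544, 0.452, -0.544, 0.452]
ft_force: [0.1, 0.3, -1.9]
grip_width: 0.46
```

```bash
python3 -c "
from h import *
go([.4654,-.0011,.115]);two('w22')
"
```

```text
t 20.32 pos [ 0.4657 -0.0012  0.2932] zdir deg -100.58 tilt [ 0. -0. -1.] F [ 0.1  0.3 -1.9] w 0.46
units [ 7.13 -0.01 -0.  ] max rows1.0 7.127038954984704
```

View pics/w22.png

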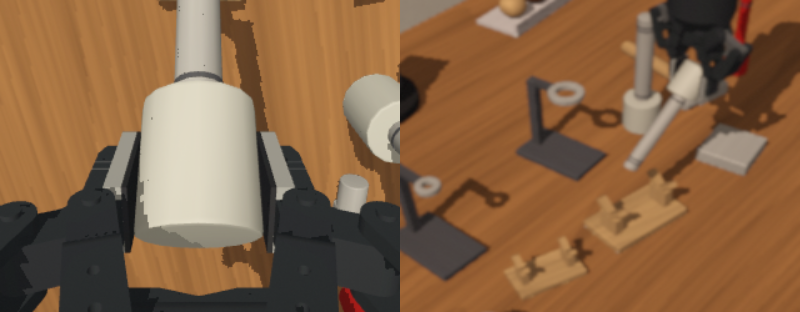

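arm_command(
  moves=[
    [[0.534,0,0,0,0],[0.532,0,0,0,0],[0.532,0,0,0,0],[0.6,0,0,0,0]],
  ],
)

```text
clock: 20.75
position: [0.4658, -0.0012, 0.2933]
ee_rot: [0.544, 0.452, -0.544, 0.452]
ft_force: [0.6, -0.6, 0.7]
grip_width: 0.398
```

```bash
python3 -c "
from h import *
go([.4654,-.0011,.115]);two('w23')
"
```

```text
t 20.75 pos [ 0.4658 -0.0012  0.2933] zdir deg -100.58 tilt [ 0. -0. -1.] F [ 0.6 -0.6  0.7] w 0.398
units [ 7.13 -0.02 -0.  ] max rows1.0 7.132695405967981
```

View pics/w23.png

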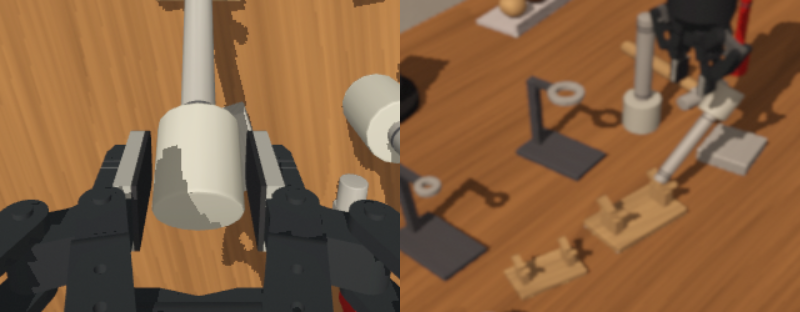

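arm_command(
  moves=[
    [[0,-1,0,0,0],[0,-0.5,0,0,0],[0,0,0,0,0],[0,0,0,0,0],[0,0,0,0,0],[0,0,0,0,0],[0,0,0,0,0],[0,0,0,0,0]],
  ],
)

```text
clock: 21.52
position: [0.4655, -0.0012, 0.3301]
ee_rot: [-0.544, -0.452, 0.544, -0.452]
ft_force: [-0.0, -0.1, -0.2]
grip_width: 1.0
```

```bash
python3 -c "
from h import *
go([.4654,-.0011,.115])
cv2.imwrite('pics/w24.png',manip.camera('wrist')[:,:,::-1])
cv2.imwrite('pics/s24.png',manip.camera('side')[:,:,::-1])
"
```

```text
t 21.52 pos [ 0.4655 -0.0012  0.3301] zdir deg -100.57 tilt [-0.001  0.    -1.   ] F [-0.  -0.1 -0.2] w 1.0
units [ 8.61  0.   -0.  ] max rows1.0 8.605870884874
```

View pics/w24.png

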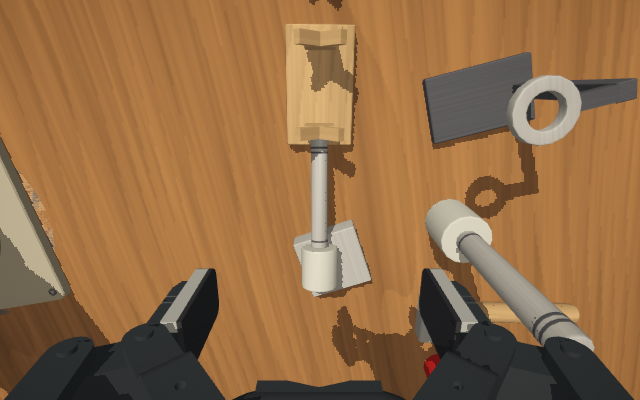

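View pics/s24.png

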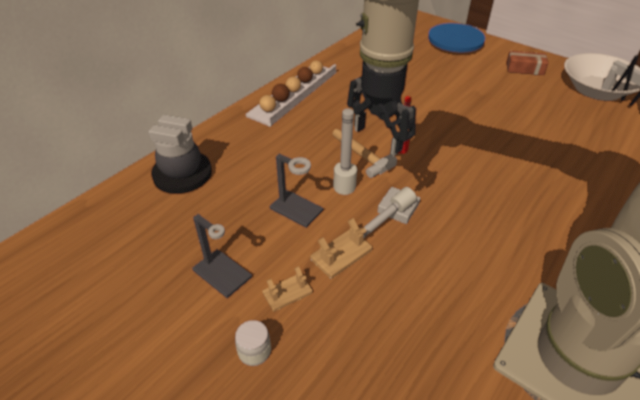

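```bash
python3 -c "
from h import *
im=cv2.imread('pics/w24.png')[110:310,270:390]; cv2.imwrite('pics/w24c.png',cv2.resize(im,None,fx=4,fy=3,interpolation=cv2.INTER_CUBIC))
im=cv2.imread('pics/s24.png')[170:280,300:440]; cv2.imwrite('pics/s24c.png',cv2.resize(im,None,fx=5,fy=5,interpolation=cv2.INTER_CUBIC))
"
```

```text
(no output)
```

View pics/w24c.png

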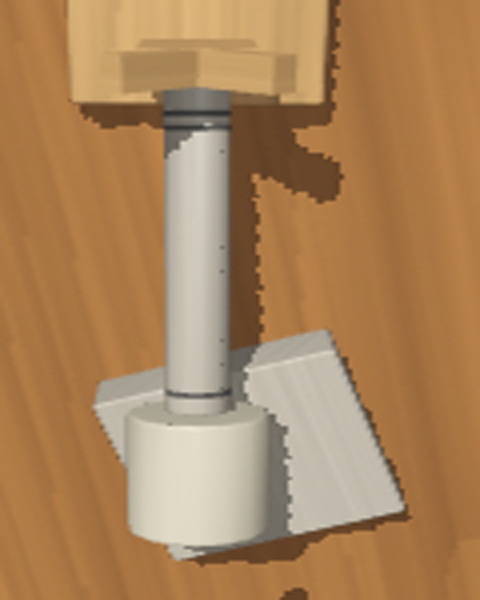

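View pics/s24c.png

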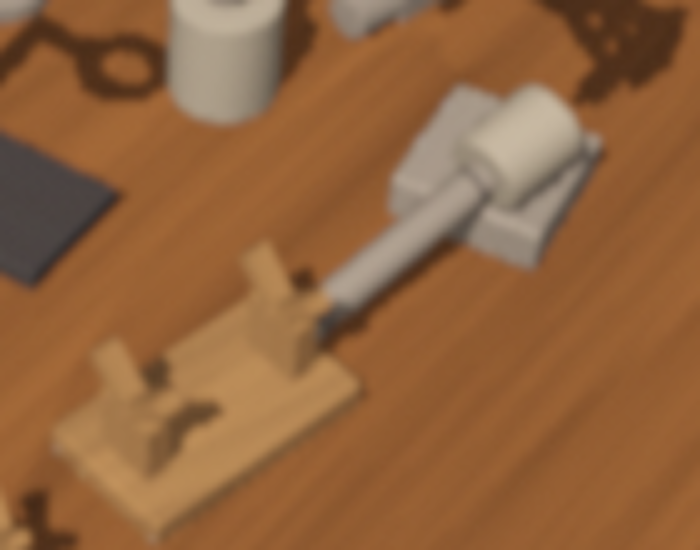

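```bash
python3 -c "
from h import *
u=np.array([np.cos(np.radians(79.2)),np.sin(np.radians(79.2))]);m=np.array([.4805,.078]);v=np.array([u[1],-u[0]])
for n,px,z in [('face',[290,318.8],.068),('sh',[251.7,318.8],.061),('end',[110+88/3,319.3],.03)]:
  q=atz('wrist',px,z); print(n,q.round(4),(u@(q[:2]-m)).round(4),(v@(q[:2]-m)).round(4))
print('block', [atz('wrist',[110+y/3,270+x/4],.025).round(3)[:2].tolist() for x,y in [(95,405),(328,347),(405,510),(178,557)]])
for s in (-.19,-.195): print(s,m+u*s)
go(np.r_[m+u*(-.19),.105])
"
```

```text
face [ 0.4419 -0.1267  0.068 ] -0.2083 0.0004
sh [ 0.4496 -0.085   0.061 ] -0.1659 0.0002
end [0.4711 0.0277 0.03  ] -0.0511 0.0002
block [[0.419, -0.089], [0.49, -0.077], [0.502, -0.151], [0.43, -0.16]]
-0.19 [ 0.44489755 -0.10863458]
-0.195 [ 0.44396064 -0.11354601]
t 21.62 pos [ 0.4656 -0.0012  0.3304] zdir deg -100.57 tilt [-0.  0. -1.] F [ 0.2 -0.5 -0.7] w 0.996
units [ 9.02 -0.02  4.38] max rows1.0 9.015447947800968
```

arm_command(
  moves=[
    [[0,0.5,0,1,0],[0,1,0,1,0],[0,1,0,1,0],[0,1,0,1,0],[0,1,0,0.55,0],[0,1,0,0,0],[0,1,0,0,0],[0,1,0,0,0],[0,0.9,0,0,0],[0,0.5,0,0,0],[0,0.2,0,0,0],[0,0,0,0,0]],
  ],
)

```text
clock: 22.62
position: [0.4443, -0.1128, 0.1023]
ee_rot: [-0.544, -0.452, 0.544, -0.451]
ft_force: [-0.4, -0.2, -0.3]
grip_width: 0.996
```

```bash
python3 -c "
from h import *
go([.4441,-.1126,.102])
cv2.imwrite('pics/w25.png',manip.camera('wrist')[:,:,::-1])
"
```

```text
t 22.62 pos [ 0.4443 -0.1128  0.1023] zdir deg -100.57 tilt [-0.002  0.001 -1.   ] F [-0.4 -0.2 -0.3] w 0.996
units [ 0.01 -0.01 -0.01] max rows1.0 0.0100639143812757
```

View pics/w25.png

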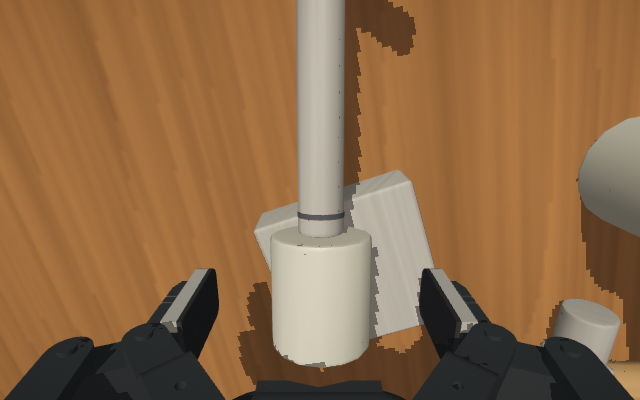

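arm_command(
  moves=[
    [[1,0,0,0,0],[1,0,0,0,0],[1,0,0,0,0],[1,0,0,0,0],[1,0,0,0,0],[1,0,0,0,0]],
  ],
  force=20,
)

```text
clock: 23.17
position: [0.4453, -0.1132, 0.1037]
ee_rot: [0.544, 0.451, -0.544, 0.452]
ft_force: [2.0, 0.2, 3.2]
grip_width: 0.463
```

arm_command(
  moves=[
    [[0.56,-0.3,0,-0.1,0],[0.545,-0.3,0,-0.1,0],[0.54,-0.3,0,-0.1,0],[0.54,-0.3,0,-0.1,0],[0.54,-0.3,0,-0.12,0],[0.54,-0.3,0,-0.14,0],[0.54,0,0,0,0]],
  ],
  force=20,
)

```text
clock: 23.75
position: [0.4483, -0.0963, 0.1497]
ee_rot: [0.544, 0.452, -0.544, 0.453]
ft_force: [-2.1, -3.9, 0.4]
grip_width: 0.46
```

```bash
python3 -c "
from h import *
go([.4441,-.1126,.102]);two('w26',(140,300,280,450))
"
```

```text
t 23.75 pos [ 0.4483 -0.0963  0.1497] zdir deg -100.51 tilt [ 0.001 -0.001 -1.   ] F [-2.1 -3.9  0.4] w 0.46
units [ 1.91 -0.05  0.67] max rows1.0 1.9086587255164305
```

View pics/w26.png

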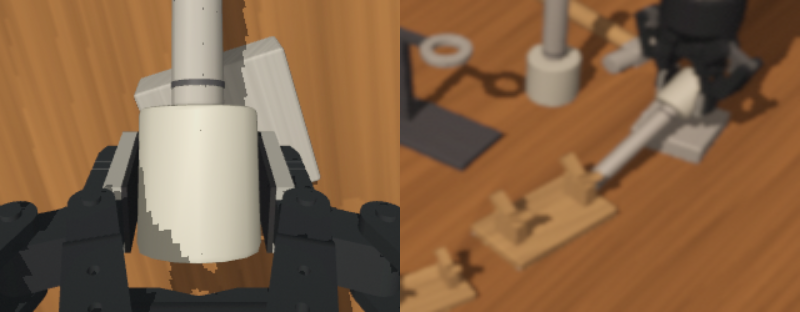

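arm_command(
  moves=[
    [[0.54,-0.3,0,-0.18,0],[0.54,-0.3,0,-0.22,0],[0.54,-0.28,0,-0.24,0],[0.54,-0.25,0,-0.26,0],[0.54,-0.24,0,-0.28,0],[0.54,0,0,0,0]],
  ],
)

```text
clock: 24.35
position: [0.4537, -0.0674, 0.1834]
ee_rot: [0.544, 0.451, -0.544, 0.452]
ft_force: [-2.4, -4.7, 2.2]
grip_width: 0.462
```

```bash
python3 -c "
from h import *
go([.4441,-.1126,.102]);two('w27',(140,300,280,450))
"
```

```text
t 24.35 pos [ 0.4537 -0.0674  0.1834] zdir deg -100.54 tilt [ 0.001 -0.001 -1.   ] F [-2.4 -4.7  2.2] w 0.462
units [ 3.26 -0.05  1.84] max rows1.0 3.257575855190468
```

View pics/w27.png

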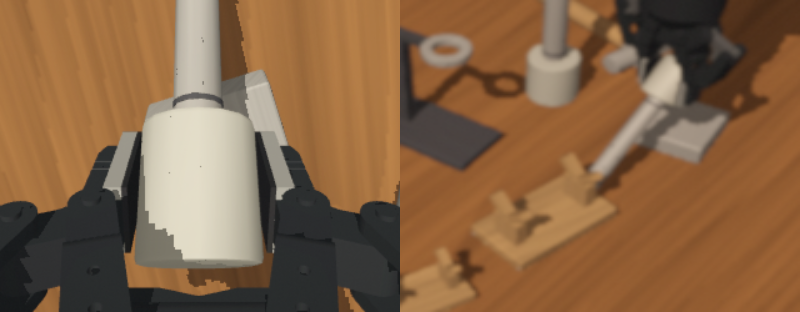

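arm_command(
  moves=[
    [[0.54,-0.2,0,-0.28,0],[0.54,-0.19,0,-0.29,0],[0.54,-0.17,0,-0.3,0],[0.54,-0.15,0,-0.32,0],[0.54,-0.13,0,-0.33,0],[0.54,-0.11,0,-0.34,0],[0.54,0,0,0,0]],
  ],
)

```text
clock: 25.03
position: [0.4621, -0.0197, 0.2066]
ee_rot: [0.544, 0.453, -0.543, 0.452]
ft_force: [0.1, -1.7, -0.9]
grip_width: 0.463
```

```bash
python3 -c "
from h import *
go([.4441,-.1126,.102]);two('w28',(140,300,280,450))
"
```

```text
t 25.03 pos [ 0.4621 -0.0197  0.2066] zdir deg -100.43 tilt [ 0.001  0.001 -1.   ] F [ 0.1 -1.7 -0.9] w 0.463
units [ 4.18 -0.04  3.79] max rows1.0 4.179285765015999
```

View pics/w28.png

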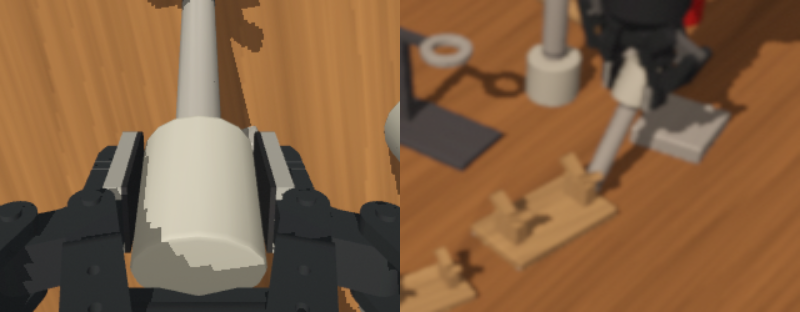

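arm_command(
  moves=[
    [[0.54,-0.09,0,-0.33,0],[0.54,-0.06,0,-0.33,0],[0.54,-0.04,0,-0.34,0],[0.54,-0.01,0,-0.34,0],[0.54,0,0,-0.34,0],[0.54,0,0,0,0]],
  ],
)

```text
clock: 25.63
position: [0.4697, 0.0214, 0.2112]
ee_rot: [0.544, 0.453, -0.543, 0.452]
ft_force: [0.6, -1.6, -1.5]
grip_width: 0.464
```

```bash
python3 -c "
from h import *
go([.4441,-.1126,.102]);two('w29',(120,300,260,450))
"
```

```text
t 25.63 pos [0.4697 0.0214 0.2112] zdir deg -100.43 tilt [ 0.001  0.001 -1.   ] F [ 0.6 -1.6 -1.5] w 0.464
units [ 4.36 -0.04  5.46] max rows1.0 5.460336077068413
```

View pics/w29.png

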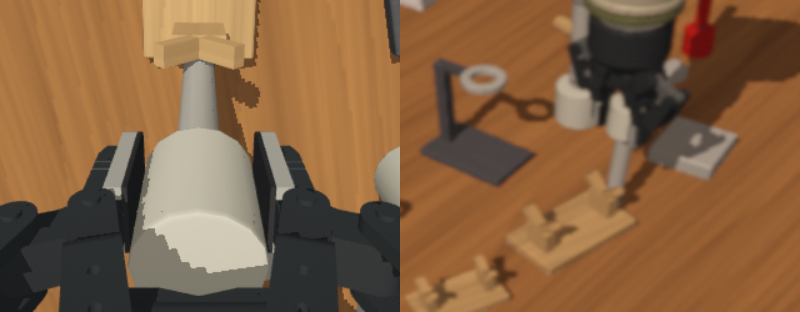

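arm_command(
  moves=[
    [[0.54,0,0,-0.3,0],[0.54,0.02,0,-0.3,0],[0.54,0,0,0,0]],
  ],
)

```text
clock: 25.98
position: [0.4723, 0.0354, 0.2106]
ee_rot: [0.544, 0.452, -0.544, 0.452]
ft_force: [0.6, -1.6, -1.6]
grip_width: 0.465
```

arm_command(
  moves=[
    [[1,0,0,0,0],[1,0,0,0,0],[1,-0.5,0,0,0],[1,-1,0,0,0],[1,-1,0,0,0],[1,-1,0,0,0],[1,-1,0,0,0],[1,-1,0,0,0],[1,-0.5,0,0,0],[1,0,0,0,0]],
  ],
  force=60,
)

```text
clock: 26.82
position: [0.4731, 0.0343, 0.3634]
ee_rot: [0.545, 0.451, -0.543, 0.453]
ft_force: [0.0, 0.0, -2.2]
grip_width: 0.45
```

```bash
python3 -c "
from h import *
go([.6292,.0367,.36])
cv2.imwrite('pics/w30.png',manip.camera('wrist')[:,:,::-1])
cv2.imwrite('pics/s30.png',cv2.resize(manip.camera('side')[60:320,200:460,::-1],None,fx=2.3,fy=2.3))
"
```

```text
t 26.82 pos [0.4731 0.0343 0.3634] zdir deg -100.57 tilt [ 0.005 -0.    -1.   ] F [ 0.   0.  -2.2] w 0.45
units [ 0.17  6.12 -1.24] max rows1.0 6.120002826382312
```

View pics/w30.png

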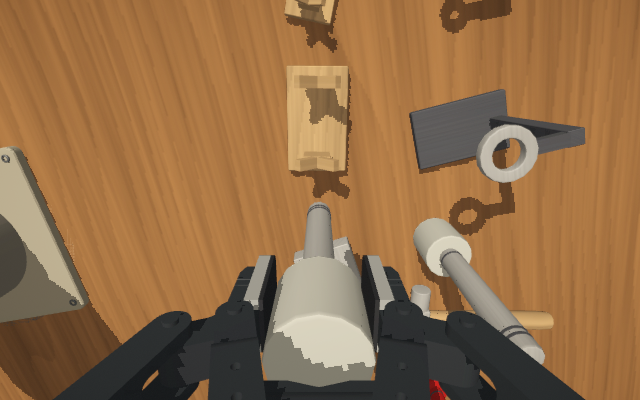

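View pics/s30.png

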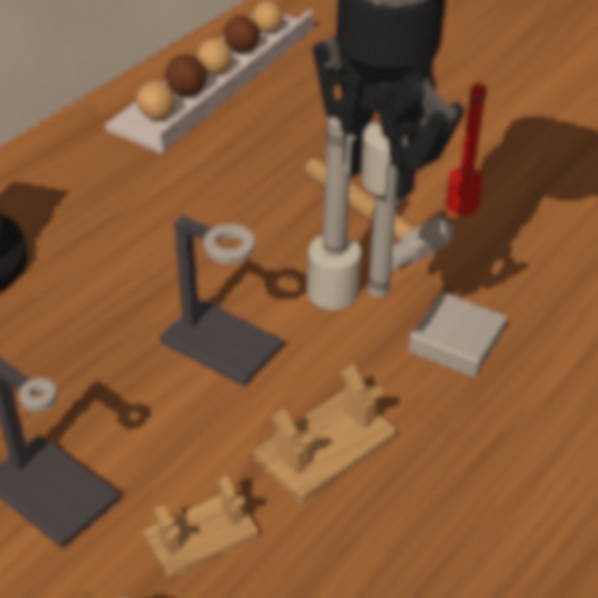

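```bash
python3 -c "
from h import *
o=manip.get_obs();M=Ro.from_quat(o['ee_rot']).as_matrix();p=o['position']
for t in (-5,0,4,8,12):
  th=np.radians(t)
  a=np.array([np.cos(th),0,-np.sin(th)]); n=np.array([-np.sin(th),0,-np.cos(th)])
  G=np.array([.051,0,0])
  E=G+.1475*a; S=G+.029*a; F=G-.016*a
  print(t,'end rim',proj('wrist',p+M@(E+.009*n)).round(1),'sh rim',proj('wrist',p+M@(S+.02*n)).round(1),'face rim',proj('wrist',p+M@(F+.02*n)).round(1))
for n in ['side','top']:
  for t in (-5,0,5,10):
    th=np.radians(t);a=np.array([np.cos(th),0,-np.sin(th)]);E=G+.1475*a;print(n,t,proj(n,p+M@E).round(1),proj(n,p+M@(G-.016*a)).round(1))
im=cv2.imread('pics/w30.png')[80:200,400:600]; cv2.imwrite('pics/w30c.png',cv2.resize(im,None,fx=4,fy=4,interpolation=cv2.INTER_CUBIC))
"
```

```text
-5 end rim [199.  319.2] sh rim [231.3 320. ] face rim [271.8 320.6]
0 end rim [183.5 319.3] sh rim [227.5 320. ] face rim [277.9 320.6]
4 end rim [171.1 319.3] sh rim [224.7 320. ] face rim [283.1 320.6]
8 end rim [158.6 319.3] sh rim [222.2 320. ] face rim [288.4 320.6]
12 end rim [146.  319.3] sh rim [219.9 320.1] face rim [293.9 320.6]
side -5 [188. 364.] [123.9 363.9]
side 0 [191.1 359.3] [123.6 364.5]
side 5 [193.8 354.7] [123.3 365.1]
side 10 [196.2 350. ] [123.1 365.6]
top -5 [240.6 315.6] [229.1 307.9]
top 0 [239.9 310.6] [229.2 308.5]
top 5 [239.1 305.6] [229.3 309.2]
top 10 [238.2 300.6] [229.4 309.8]
```

View pics/w30c.png

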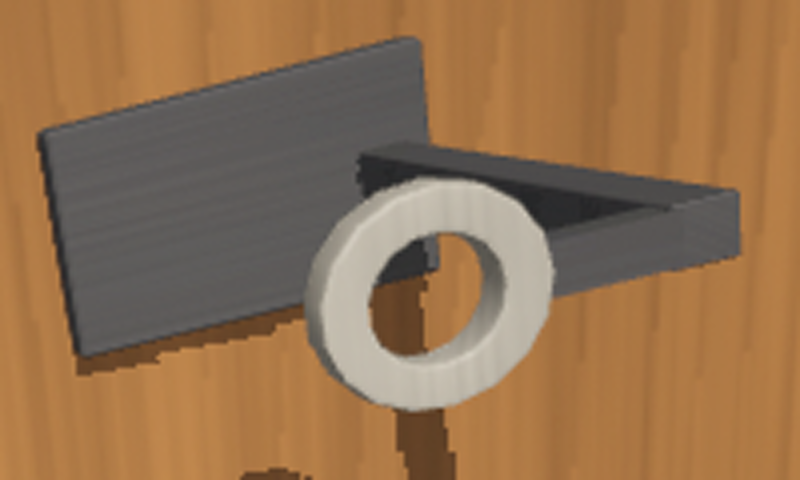

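```bash
python3 -c "
from h import *
im=cv2.imread('pics/w30.png')[190:400,240:400]; cv2.imwrite('pics/w30d.png',cv2.resize(im,None,fx=4,fy=2.8,interpolation=cv2.INTER_CUBIC))
"
```

```text
(no output)
```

View pics/w30d.png

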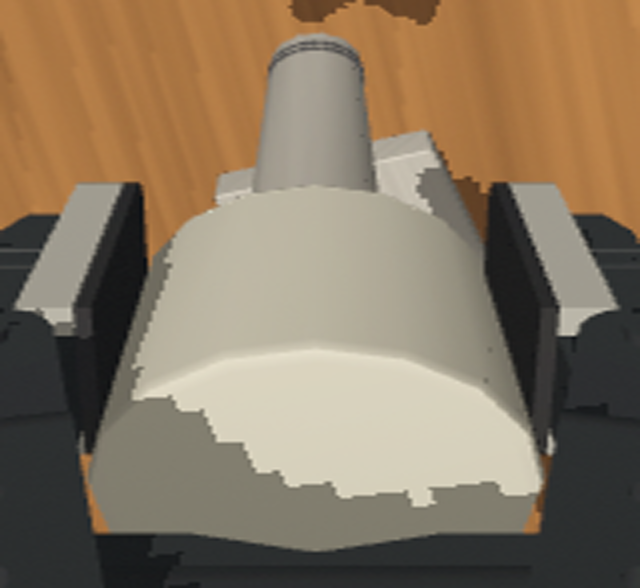

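```bash
python3 -c "
from h import *
from scipy.optimize import least_squares
o=manip.get_obs();M=Ro.from_quat(o['ee_rot']).as_matrix();p=o['position']
W=cam('wrist');S=cam('side')
def pr(C,q):
  f,cx,cy,P=C;r=P[:3,:3].T@(q-P[:3,3]);return np.array([cy+f*r[1]/r[2],cx+f*r[0]/r[2]])
def f(x,full=False):
  t,gx,gz=x;a=np.array([np.cos(t),0,-np.sin(t)]);n=np.array([-np.sin(t),0,-np.cos(t)])
  Sh=np.array([gx,0,gz]);E=Sh+.12*a;F=Sh-.045*a
  r=[pr(W,p+M@(E+.009*n))[0]-202.9,pr(W,p+M@(Sh+.02*n))[0]-256.8,pr(W,p+M@(F+.02*n))[0]-313]
  r+=list((pr(S,p+M@E)-[186,364.3])*1.0)
  return np.array(r)
s=least_squares(f,[0,.08,0]);print(np.degrees(s.x[0]),s.x[1:],s.fun.round(1))
s=least_squares(lambda x:f(x)[:3],[0,.08,0]);print(np.degrees(s.x[0]),s.x[1:],s.fun.round(1), f(s.x))
for x,y in [(430,293)]: pass
r=[atz('wrist',[80+y/4,400+x/4],.15) for x,y in [(435,295),(428,293)]];print(r)
go([.629,.0367,.36])
"
```

```text
-1.4845891347937754 [0.07527019 0.01231738] [ 0.3 -1.   0.5  0.5  0.7]
-0.5392195782809138 [0.08264216 0.01640683] [ 0. -0. -0.] [ 2.84217094e-14 -5.68434189e-14 -5.68434189e-14  2.71262060e+00
  1.19298468e+00]
[array([0.62756315, 0.03612612, 0.15      ]), array([0.62618699, 0.03679412, 0.15      ])]
t 26.92 pos [0.4722 0.034  0.3602] zdir deg -100.58 tilt [ 0.  0. -1.] F [-0.9  0.2 -2.5] w 0.45
units [ 0.01  6.15 -1.26] max rows1.0 6.1468177082990865
```

```bash
python3 -c "
from h import *
go([.631,.052,.372])"
```

```text
t 26.92 pos [0.4722 0.034  0.3602] zdir deg -100.58 tilt [ 0.  0. -1.] F [-0.9  0.2 -2.5] w 0.45
units [-0.47  6.11 -1.88] max rows1.0 6.113138340386386
```

arm_command(
  moves=[
    [[1,-0.2,0.3,-0.1,0],[1,-0.27,0.5,-0.2,0],[1,0,0.6,-0.2,0],[1,0,0.7,-0.2,0],[1,0,0.7,-0.2,0],[1,0,0.7,-0.2,0],[1,0,0.7,-0.2,0],[1,0,0.7,-0.2,0],[1,0,0.6,-0.2,0],[1,0,0.4,-0.1,0],[1,0,0.2,-0.08,0],[1,0,0,0,0]],
  ],
  force=40,
)

```text
clock: 27.92
position: [0.631, 0.0524, 0.3703]
ee_rot: [-0.543, -0.453, 0.544, -0.451]
ft_force: [-0.4, -0.1, -1.5]
grip_width: 0.452
```

```bash
python3 -c "
from h import *
go([.631,.052,.372])
cv2.imwrite('pics/w31.png',manip.camera('wrist')[:,:,::-1])
cv2.imwrite('pics/s31.png',cv2.resize(manip.camera('side')[60:240,220:400,::-1],None,fx=3.3,fy=3.3,interpolation=cv2.INTER_CUBIC))
cv2.imwrite('pics/t31.png',cv2.resize(manip.camera('top')[120:250,240:400,::-1],None,fx=4,fy=4,interpolation=cv2.INTER_CUBIC))
"
```

```text
t 27.92 pos [0.631  0.0524 0.3703] zdir deg -100.54 tilt [-0.003  0.001 -1.   ] F [-0.4 -0.1 -1.5] w 0.452
units [-0.07  0.    0.02] max rows1.0 0.06792582282269176
```

View pics/w31.png

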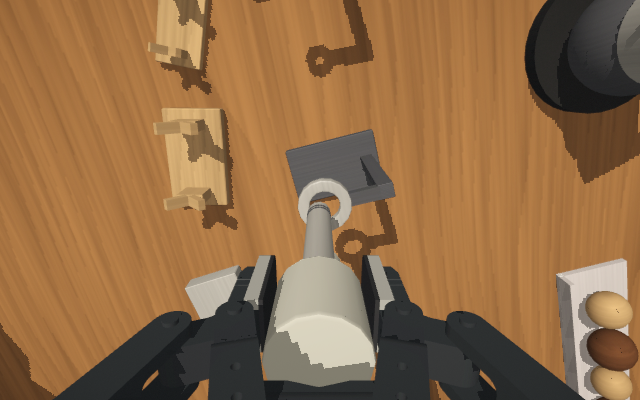

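View pics/s31.png

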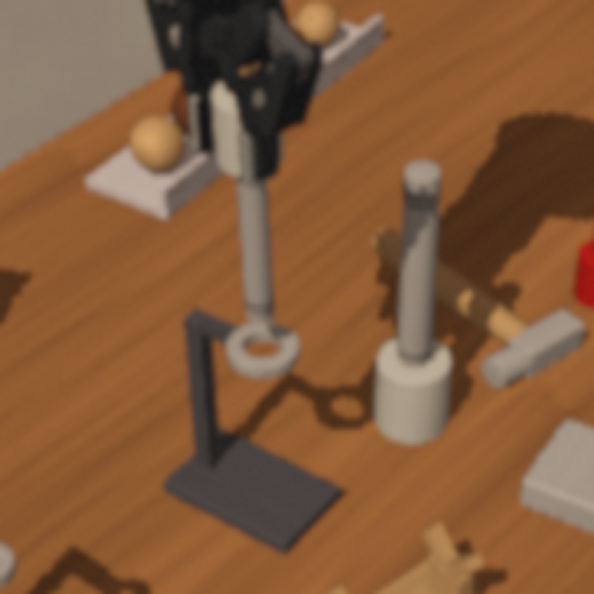

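```bash
python3 -c "
from h import *
im=cv2.imread('pics/w31.png')[165:265,270:380]; cv2.imwrite('pics/w31c.png',cv2.resize(im,None,fx=6,fy=6,interpolation=cv2.INTER_CUBIC))
"
```

```text
(no output)
```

View pics/w31c.png

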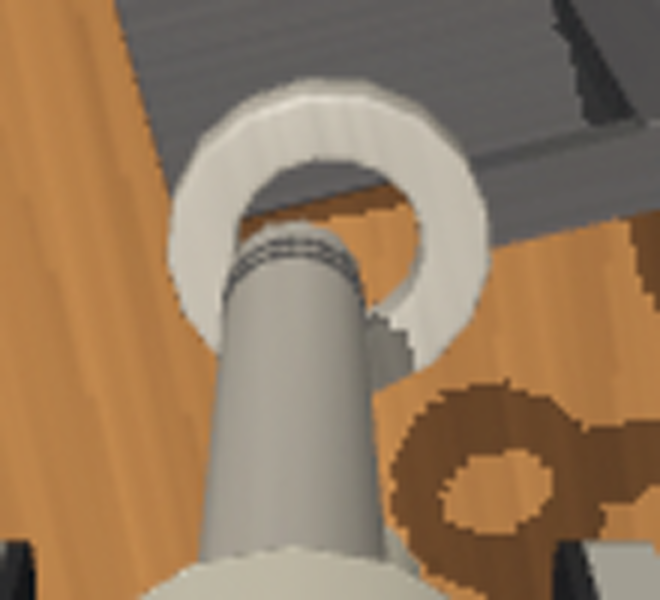

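```bash
python3 -c "
from h import *
R=atz('wrist',[205.8,325],.15);print('ring',R)
o=manip.get_obs();M=Ro.from_quat(o['ee_rot']).as_matrix()
for z in (.168,.174,.178):
  E=atz('wrist',[202,318.8],z); E=E-.009*(-M[:,2]); d=M.T@(R-E)/.025; print(z,E.round(4),'units y,z',d[1:].round(2))
# side check: ring, end
im=None
print('side ring', atz('side',[60+348/3.3,220+262/3.3],.15), 'end', [atz('side',[60+322/3.3,220+259/3.3],z).round(4) for z in (.168,.174,.178)])
"
```

```text
ring [0.63184309 0.03404887 0.15      ]
0.168 [0.6265 0.0354 0.168 ] units y,z [0.22 0.02]
0.174 [0.6269 0.0374 0.174 ] units y,z [0.22 0.09]
0.178 [0.6271 0.0387 0.178 ] units y,z [0.22 0.15]
side ring [0.62553969 0.03842813 0.15      ] end [array([0.6296, 0.0358, 0.168 ]), array([0.6248, 0.0412, 0.174 ]), array([0.6215, 0.0448, 0.178 ])]
```

arm_command(
  moves=[
    [[1,0,0.1,0.04,0],[1,0,0.08,0.04,0],[1,0.2,0,0,0],[1,0.3,0,0,0],[1,0.3,0,0,0],[1,0.2,0,0,0],[1,0,0,0,0],[1,0,0,0,0]],
  ],
)

```text
clock: 28.73
position: [0.6346, 0.0493, 0.3469]
ee_rot: [-0.544, -0.452, 0.544, -0.452]
ft_force: [-0.3, 0.2, -1.8]
grip_width: 0.454
```

```bash
python3 -c "
from h import *
go([.631,.052,.372])
a=manip.camera('wrist')[165:265,270:380,::-1]
b=manip.camera('side')[100:210,240:340,::-1]
cv2.imwrite('pics/w32.png',np.hstack([cv2.resize(a,(440,400),interpolation=cv2.INTER_CUBIC),cv2.resize(b,(360,400),interpolation=cv2.INTER_CUBIC)]))
"
```

```text
t 28.73 pos [0.6346 0.0493 0.3469] zdir deg -100.57 tilt [-0.001 -0.    -1.   ] F [-0.3  0.2 -1.8] w 0.454
units [-1.   -0.16 -0.08] max rows1.0 1.0021124098734728
```

View pics/w32.png

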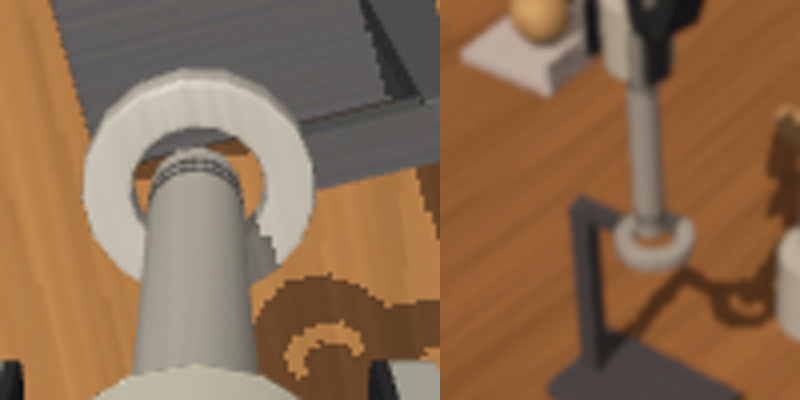

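arm_command(
  moves=[
    [[1,0.2,0,0,0],[1,0.2,0,0,0],[1,0.2,0,0,0],[1,0.2,0,0,0],[1,0.2,0,0,0],[1,0,0,0,0]],
  ],
)

```text
clock: 29.33
position: [0.6344, 0.0492, 0.3209]
ee_rot: [-0.543, -0.452, 0.544, -0.451]
ft_force: [-1.1, -0.3, -1.7]
grip_width: 0.448
```

```bash
python3 -c "
from h import *
go([.631,.052,.372])
a=manip.camera('wrist')[165:265,270:380,::-1]
b=manip.camera('side')[100:210,240:340,::-1]
cv2.imwrite('pics/w33.png',np.hstack([cv2.resize(a,(440,400),interpolation=cv2.INTER_CUBIC),cv2.resize(b,(360,400),interpolation=cv2.INTER_CUBIC)]))
"
```

```text
t 29.33 pos [0.6344 0.0492 0.3209] zdir deg -100.58 tilt [-0.002 -0.    -1.   ] F [-1.1 -0.3 -1.7] w 0.448
units [-2.04 -0.16 -0.08] max rows1.0 2.0418787240100893
```

View pics/w33.png

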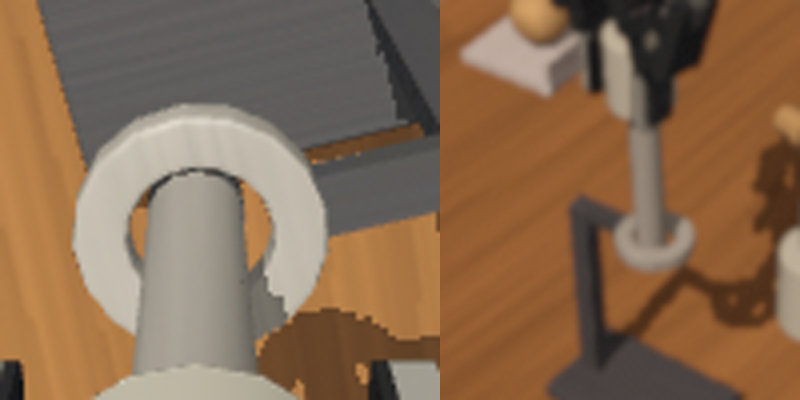

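arm_command(
  moves=[
    [[1,0.3,0,0,0],[1,0.4,0,0,0],[1,0.4,0,0,0],[1,0.4,0,0,0],[1,0.3,0,0,0],[1,0,0,0,0]],
  ],
)

```text
clock: 29.93
position: [0.6341, 0.0491, 0.2749]
ee_rot: [-0.543, -0.452, 0.545, -0.451]
ft_force: [0.5, 0.2, -2.1]
grip_width: 0.449
```

```bash
python3 -c "
from h import *
go([.631,.052,.24])
a=manip.camera('wrist')[165:385,210:450,::-1]
b=manip.camera('side')[90:230,230:360,::-1]
cv2.imwrite('pics/w34.png',np.hstack([cv2.resize(a,(440,400),interpolation=cv2.INTER_CUBIC),cv2.resize(b,(360,400),interpolation=cv2.INTER_CUBIC)]))
"
```

```text
t 29.93 pos [0.6341 0.0491 0.2749] zdir deg -100.57 tilt [-0.003 -0.    -1.   ] F [ 0.5  0.2 -2.1] w 0.449
units [ 1.4  -0.14 -0.09] max rows1.0 1.3965111126038061
```

View pics/w34.png

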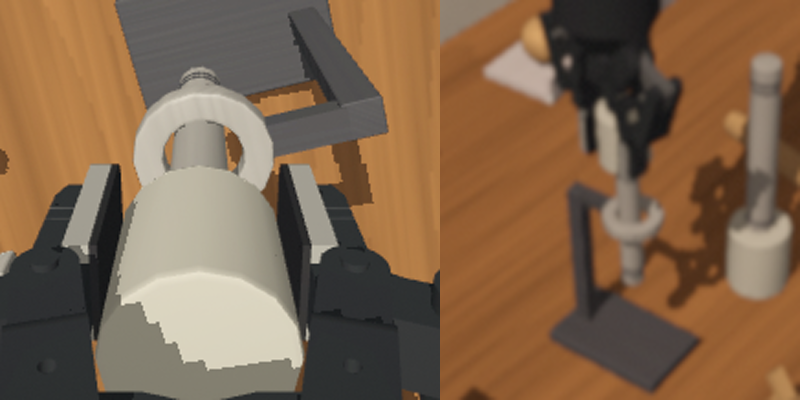

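arm_command(
  moves=[
    [[1,0.3,0,0,0],[1,0.4,0,0,0],[1,0.3,0,0,0],[1,0.2,0,0,0],[1,0.1,0,0,0],[1,0.1,0,0,0],[1,0,0,0,0]],
  ],
  force=30,
)

```text
clock: 30.62
position: [0.6347, 0.0492, 0.242]
ee_rot: [-0.544, -0.452, 0.544, -0.452]
ft_force: [0.6, -0.7, -2.0]
grip_width: 0.455
```

```bash
python3 -c "
from h import *
go([.631,.052,.23])
a=manip.camera('wrist')[165:385,210:450,::-1]
b=manip.camera('side')[90:230,230:360,::-1]
cv2.imwrite('pics/w35.png',np.hstack([cv2.resize(a,(440,400),interpolation=cv2.INTER_CUBIC),cv2.resize(b,(360,400),interpolation=cv2.INTER_CUBIC)]))
"
```

```text
t 30.62 pos [0.6347 0.0492 0.242 ] zdir deg -100.58 tilt [-0. -0. -1.] F [ 0.6 -0.7 -2. ] w 0.455
units [ 0.48 -0.17 -0.08] max rows1.0 0.4781102896328058
```

View pics/w35.png

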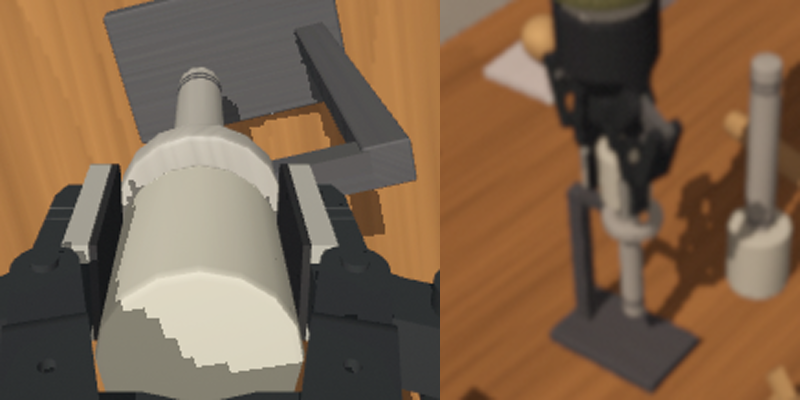

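arm_command(
  moves=[
    [[1,0.1,0,0,0],[1,0.1,0,0,0],[1,0.1,0,0,0],[1,0,0,0,0]],
  ],
)

```text
clock: 31.05
position: [0.6347, 0.0491, 0.2344]
ee_rot: [-0.544, -0.452, 0.544, -0.452]
ft_force: [0.3, -1.5, -3.1]
grip_width: 0.449
```

arm_command(
  moves=[
    [[1,0.06,0,0,0],[1,0.06,0,0,0],[1,0,0,0,0]],
  ],
)

```text
clock: 31.3
position: [0.6348, 0.0491, 0.2316]
ee_rot: [-0.544, -0.452, 0.544, -0.452]
ft_force: [0.3, -1.9, -1.8]
grip_width: 0.451
```

arm_command(
  moves=[
    [[1,0.06,0,0,0],[1,0.06,0,0,0],[1,0,0,0,0]],
  ],
)

```text
clock: 31.55
position: [0.6348, 0.0491, 0.2286]
ee_rot: [-0.544, -0.452, 0.544, -0.452]
ft_force: [0.0, -2.3, -1.5]
grip_width: 0.449
```

```bash
python3 -c "
from h import *
go([.631,.052,.23])
a=manip.camera('wrist')[165:385,210:450,::-1]
b=manip.camera('side')[90:230,230:360,::-1]
cv2.imwrite('pics/w36.png',np.hstack([cv2.resize(a,(440,400),interpolation=cv2.INTER_CUBIC),cv2.resize(b,(360,400),interpolation=cv2.INTER_CUBIC)]))
"
```

```text
t 31.55 pos [0.6348 0.0491 0.2286] zdir deg -100.59 tilt [-0. -0. -1.] F [ 0.  -2.3 -1.5] w 0.449
units [-0.06 -0.17 -0.09] max rows1.0 0.17141098679274458
```

View pics/w36.png

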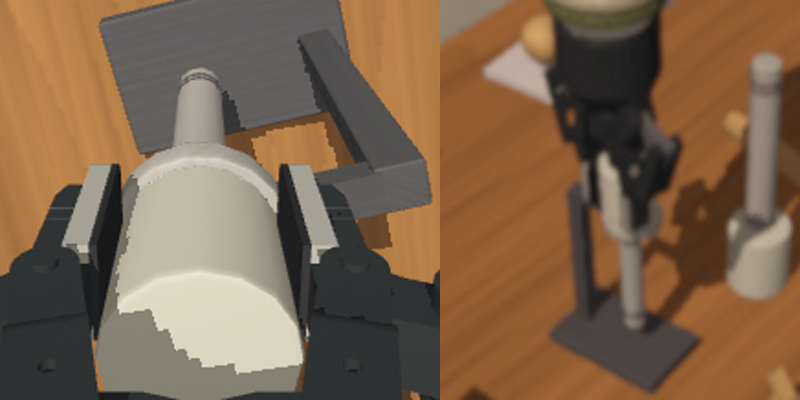

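arm_command(
  moves=[
    [[1,0.05,0,0.08,0],[1,0.05,0,0,0],[1,0.05,0,0,0],[1,0,0,0,0]],
  ],
)

```text
clock: 31.98
position: [0.6342, 0.0479, 0.2248]
ee_rot: [-0.544, -0.452, 0.544, -0.452]
ft_force: [-0.1, -0.4, -1.5]
grip_width: 0.449
```

arm_command(
  moves=[
    [[1,0.05,0,0,0],[1,0.05,0,0,0],[1,0,0,0,0]],
  ],
)

```text
clock: 32.23
position: [0.6344, 0.0477, 0.2227]
ee_rot: [0.544, 0.452, -0.544, 0.452]
ft_force: [0.3, 0.1, -2.3]
grip_width: 0.45
```

arm_command(
  moves=[
    [[1,0.05,0,0,0],[1,0.05,0,0,0],[1,0,0,0,0]],
  ],
)

```text
clock: 32.48
position: [0.6345, 0.0476, 0.2224]
ee_rot: [0.544, 0.451, -0.544, 0.452]
ft_force: [-9.2, -0.5, 17.3]
grip_width: 0.452
```

```bash
python3 -c "
from h import *
go([.631,.052,.23])
a=manip.camera('wrist')[165:385,210:450,::-1]
b=manip.camera('side')[90:230,230:360,::-1]
cv2.imwrite('pics/w37.png',np.hstack([cv2.resize(a,(440,400),interpolation=cv2.INTER_CUBIC),cv2.resize(b,(360,400),interpolation=cv2.INTER_CUBIC)]))
"
```

```text
t 32.48 pos [0.6345 0.0476 0.2224] zdir deg -100.58 tilt [ 0.001 -0.001 -1.   ] F [-9.2 -0.5 17.3] w 0.452
units [-0.31 -0.17 -0.15] max rows1.0 0.30523454649757387
```

View pics/w37.png

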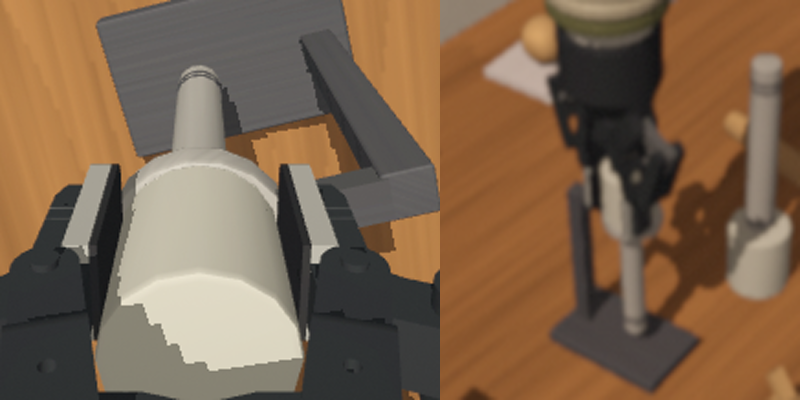

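arm_command(
  moves=[
    [[1,-0.06,0,0,0],[0.6,0,0,0,0],[0.53,0,0,0,0],[0.5,0,0,0,0],[0.45,0,0,0,0],[0.4,0,0,0,0],[0.2,0,0,0,0],[0,0,0,0,0],[0,0,0,0,0],[0,0,0,0,0],[0,0,0,0,0]],
  ],
)

```text
clock: 33.5
position: [0.6345, 0.0474, 0.2217]
ee_rot: [0.544, 0.452, -0.544, 0.452]
ft_force: [0.3, -0.0, -0.6]
grip_width: 1.003
```

```bash
python3 -c "
from h import *
go([.631,.052,.23])
a=manip.camera('wrist')[165:385,210:450,::-1]
b=manip.camera('side')[90:230,230:360,::-1]
cv2.imwrite('pics/w38.png',np.hstack([cv2.resize(a,(440,400),interpolation=cv2.INTER_CUBIC),cv2.resize(b,(360,400),interpolation=cv2.INTER_CUBIC)]))
"
```

```text
t 33.5 pos [0.6345 0.0474 0.2217] zdir deg -100.57 tilt [ 0. -0. -1.] F [ 0.3 -0.  -0.6] w 1.003
units [-0.33 -0.17 -0.15] max rows1.0 0.333099420990834
```

View pics/w38.png

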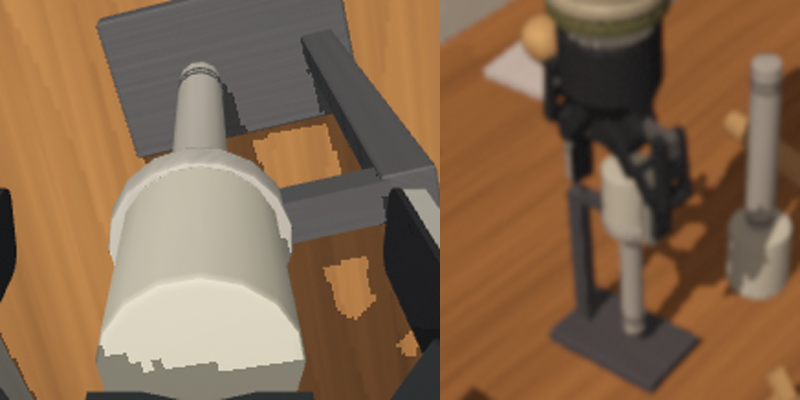

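arm_command(
  moves=[
    [[0,-0.3,0,0,0],[0,-0.6,0,0,0],[0,-0.8,0,0,0],[0,-0.8,0,0,0],[0,-0.8,0,0,0],[0,-0.8,0,0,0],[0,-0.8,0,0,0],[0,-0.8,0,0,0],[0,0,0,-0.6,0],[0,0,0,-0.6,0],[0,0,0,0,0],[0,0,0,0,0]],
  ],
)

```text
clock: 34.6
position: [0.6398, 0.0777, 0.3645]
ee_rot: [0.544, 0.452, -0.543, 0.452]
ft_force: [-0.4, -0.4, 0.2]
grip_width: 0.999
```

```bash
python3 -c "
from h import *
go([.631,.052,.23])
a=manip.camera('wrist')[:,:,::-1]
b=manip.camera('side')[90:230,230:360,::-1]
cv2.imwrite('pics/w39.png',a); cv2.imwrite('pics/s39.png',cv2.resize(b,None,fx=4,fy=4,interpolation=cv2.INTER_CUBIC))
manip.camera('top')
for c in ['wrist','side','top']:
  print(c,[(np.round(d['pixel'],1).tolist(),round(float(d['confidence']),2),atz(c,d['pixel'],.15).round(4).tolist()) for d in manip.pinpoint('mallet_shoulder',c)])
print([(atz('top',d['pixel'],.0).round(4).tolist()) for d in manip.pinpoint('bench_block','top')])
"
```

```text
t 34.6 pos [0.6398 0.0777 0.3645] zdir deg -100.47 tilt [ 0.  0. -1.] F [-0.4 -0.4  0.2] w 0.999
units [ 5.38 -0.16  1.07] max rows1.0 5.381282207152713
wrist [([309.2, 317.4], 0.73, [0.6166, -0.0403, 0.15]), ([234.6, 318.7], 0.59, [0.6319, 0.0348, 0.15])]
side [([170.2, 348.0], 0.95, [0.535, -0.0142, 0.15]), ([164.8, 296.6], 0.82, [0.6316, 0.0405, 0.15]), ([133.2, 403.6], 0.63, [0.5118, -0.1999, 0.15])]
top [([206.5, 435.5], 0.73, [0.551, -0.2937, 0.15]), ([198.2, 359.9], 0.68, [0.5796, -0.0979, 0.15])]
[]
```

View pics/w39.png

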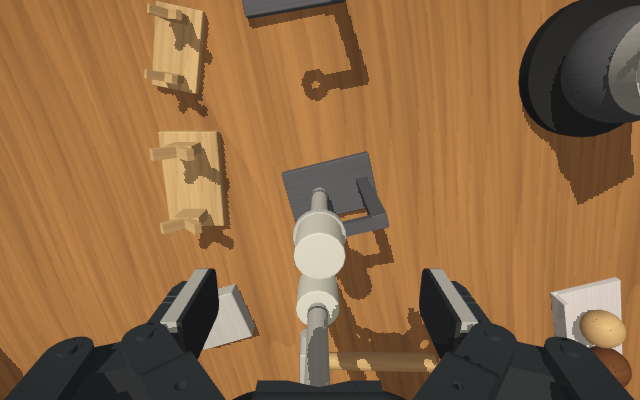

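View pics/s39.png

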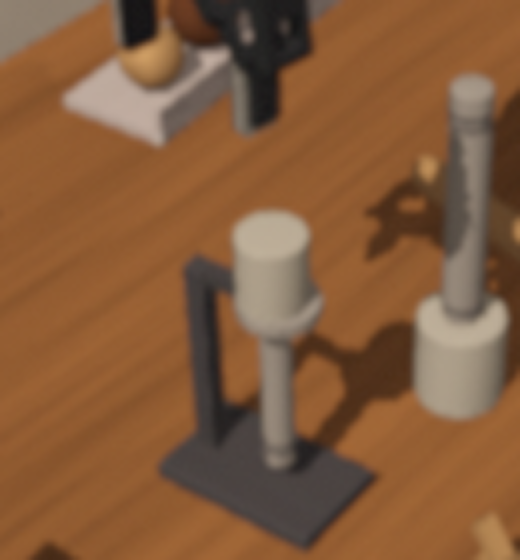

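```bash
python3 -c "
from workcell import manip
print(manip.get_obs()['joint_velocities'].round(3)); print(manip.hand_in())"
```

```text
[-0.003 -0.    -0.002 -0.001 -0.     0.001  0.   ]
the job is handed in; nothing more can be done
None
```

The mallet (the smaller white one) now hangs head-up in the wide ring, let go, and I handed the job in at about 35 s of the 69 s.

I tipped the mallet over on the bench, laid it in both notches of the larger rest and released it. The wrist picture showed it bedded in both notches, with the shoulder about 51 mm from the middle. I then took a fresh grip on the head, levered the handle downward, and lowered it through the ring until it met contact at about 17 N.

**One failure on the way:** while loosening the grip to let the handle swing down, I dropped the mallet. It landed with its head on the bench block and its handle end on the rest. I picked it up again and turned it upright by pushing the handle end against the rest.

**Last checks:**
- **Seating:** the wrist and side pictures show the head seated on the ring and the handle looking vertical. The gripper is clear, with about zero wrist force.
- **Position:** the wrist camera puts the shoulder at (0.632, 0.035), and the side camera puts it at (0.632, 0.041). Ring estimates ranged over (0.626–0.632, 0.029–0.039), so the offset is about 4 to 6 mm against the 8 mm allowed.
- **Block after the drop:** its corners gave a centre about 4 mm from the start, which is within measuring error. A final network check in the top view found nothing, so that one gave no confirmation.
- **Tin and hammer:** I never touched them, but did not measure them again at the end.

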